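# Chuck the sanding drum in the upright spindle

## Robot

A 6-joint arm with a two-finger parallel gripper is mounted at the origin on the work surface. World frame = base frame: x ahead of the robot, y to its left, z up, the work surface at z = 0. Lengths are in m, angles in rad, forces in N, time in s.
With the tool pointing down it reaches from about 0.275 to 0.725 m from the base axis. Payload 5.6 kg.
Tool frame: the origin (TCP) lies where the fingers leave the gripper's body, on its centre line; the fingertips stand 73 mm ahead of it and the grasp point (between the pads) lies 54 mm ahead of it; z points along the fingers, y is the line along which they close (so a half turn about z gives the same grasp; the last joint's range is limited). The gripper opens to 85 mm and grips with 20 to 120 N. Pads are 22 mm wide; open, the fingers measure 114 mm over their backs; the gripper's body (76 mm by 85 mm) begins 54 mm behind the grasp point. The pads swing forward as they close: fully open they stand 13 mm farther back than shut.
Start: joints at [1.466, 0.255, 0.108, 0, -1.424, -0.285], TCP at [0.209, 0.509, 0.304] pointing down, gripper open.
Joint ranges: [-2.95, 2.95], [-1.21, 1.97], [-1.09, 1.5], [-2.87, 1.71], [-2.94, -0.07], [-3.05, 3.05]. Speed limits (rad/s): [2.57, 2.57, 3.14, 3.14, 3.14, 3.14].

## Interface

Orientations are given as a unit quaternion [w, x, y, z].
In Python, from plant import manip, imaging gives the robot as it stands.
- The arm moves only by the tool carry_out, never from a script. Its arguments are lists of equal length, an entry for each row: "slide": the shift along the tool's x, y, z in mm, a list of three; "rot": the turn, a rotation vector about the tool's x, y, z in rad, a list of three; "fingers": the opening, from -1 (shut) to 1 (fully open). In form: {"slide": [[tx, ty, tz], ...], "rot": [[rx, ry, rz], ...], "fingers": [fingers, ...]}. A call has 1 to 20 rows; each row is the pose to reach, as a shift and turn from the pose commanded when the call began, along the tool's axes at that moment; what a row does not reach only later rows make up. A row lasts 1/12 s, in which the tool goes at most 41.7 mm and 7.16 degrees, less where a joint would pass 70% of its speed; a pose out of reach is approached as far as the arm can. A call with a gripper value outside its range is refused whole. The fingers move at their own pace and stop on an object; "squeeze" is the grip in N (left out, the last holds). Time passes only in rows, so rows that repeat a pose let the fingers close. It gives the time, the measured TCP pose, the force, the opening and the grip force at its end, in the units of the state.
- manip.read_state(): the state, without advancing time (a new reading comes with each control period).
- imaging.grab_frame(name): name is "side" or "top" or "wrist"; returns a dict with "img" (384x512x3 uint8, red, green, blue), "depth" (384x512 float32, m along the optical axis (not along the pixel's ray), 0 where there is no reading), "vfov" (degrees; the focal length in pixels is half the picture's height over the tangent of half this angle, whatever the lens; pixels are square), "cx", "cy" (the principal point, pixels), "T" (4x4, takes a point from camera to world coordinates); the wrist camera has in their place "T_tool_cam" (4x4, takes a point from camera to tool coordinates, whose origin is the TCP and whose axes are the flange's). Camera axes: x right, y down, z forward; pixel columns grow to the right and rows downward; lengths in m; the calibration is good to about 2 mm. The wrist camera is an equidistant fisheye: a pixel r from the principal point sees the ray r / f radians off the axis. A picture is of the moment at which its call begins: read the wrist's pose just before it.
- manip.sign_off(): hands the job in; it is judged then, once.
The state is a dict: "clock": time; "q": joint angles; "joint_vel": joint speeds; "joint_torque": joint torques, N m; "tool_pos": TCP position; "tool_rot": TCP orientation; "contact_force": force on the tool from outside, world axes, zero at the start; "wrist_torque": the same for the moment, N m; "gripper_width": opening from 0.0 (shut) to 1.0 (fully open); "grip_force": force on a finger pad.
Only numpy, scipy, OpenCV 4.12 (cv2) and the standard library are available. Lean on these libraries where they do the work, as an engineer would, in place of code of your own. Each camera call takes 0.05 s, during which the arm holds its last target. There are 200 camera calls.

## Task

Slide the straight-sided sanding drum (not the tapered one) forward along its ledge, out from under the rack's steel lip, then lift it out and lower it gently, shank down, fully home in the loose collet of the upright spindle, and let go. Then push the collet nut's tommy bar clockwise (seen from above) until the jaws firmly grip the shank, and leave the bar there. Leave the tapered drum and everything else where they are.

Things in the scene. Friction and masses are not known exactly. Their poses are not given: they have to be found in the camera images.
- drum_mid (a point): straight-sided sanding drum, 105 mm long, 0.28 kg, upright. Its dark abrasive head (the part to grasp) is a cylinder 32 mm in diameter, 55 mm high, flat-topped, on a steel flange 50 mm in diameter, 5 mm thick, over a steel shank. This point: on the axis half-way up the head, 27.5 mm below the top, 32.5 mm above the flange's underside, 77.5 mm above the foot; z up along the axis
- drum_foot (a point): foot (lower end, on the axis) of that drum's shank. The shank is plain, 16 mm in diameter, 45 mm long below the flange, its last 7 mm tapered to 8 mm diameter; z up along the axis
- taper_mid (a point): the tapered drum in the rack's other place (same shank, flange and material, but its head narrows from 33 mm at the flange to 18 mm at the top, 45 mm high); point half-way up its head; stays where it is
- rack: fixed wooden rack, 170 mm wide (y), 125 mm deep (x); origin on the bench below the lip's front edge, -x points to its open front. Two places, y = +42 and -42 mm; either drum may be in either. A drum hangs by its flange on a ledge 60 mm above the bench (x = -55 to +57 mm), its shank in a 22 mm wide slot along x, open in front. Drums start at x = +12 to +22 mm
- lip_edge (a point): middle of the front top edge of the rack's 6 mm steel lip (underside 68, top 74 mm above the bench), which covers rack x = 0 to +65 mm and the rims of the flanges; 40 mm wide slots let the heads through. A flange is free of it once the drum's axis is at rack x = -28 mm or less; the drum can stand on the ledge at x = -30 to -42 mm
- spindle: fixed green spindle stand: base 150 x 150 x 18 mm, round housing 92 mm in diameter up to 60 mm, the collet above it; origin on the bench under the upright collet axis
- collet_mouth (a point): centre of the collet's mouth, 92 mm above the bench: the top of a steel ring 39 mm in outer diameter, upright bore 21 mm in diameter, 52 mm deep. The drum's flange rests on this ring when fully home (foot 47 mm above the bench). Three jaws inside the bore stand 1.5 to 2 mm clear of the shank at the start
- nut (a joint): turn of the collet nut, rad: 0 = loose, grows clockwise from above, at most 1.7; starts at 0 to 0.25. Dark ring 64 mm in diameter, 63 to 85 mm above the bench. Each rad closes the jaws 2 mm; they meet the shank at about 1.0, then the bar gets quickly stiffer (free turning: about 1.6 N at the push point; 8 to 15 N grips firmly). Stays where it is left
- bar_push (a point): where to push the nut's tommy bar: on its centreline, 105 mm from the collet axis, 74 mm above the bench. The bar is a level, radial steel rod 12 mm in diameter from the nut to a 20 mm ball centred 136 mm from the axis; it sweeps round with the nut, 56 mm of free height over the base
- jaw0: one of the three collet jaws (9 x 9 x 26 mm, inside the bore, moves towards the axis as the nut is turned)
- hinge_a: one of a pair of opened-flat brass box hinges, 76 x 58 x 8 mm, lying on the bench; leave it alone; origin on the bench under its middle
- hinge_b: the other brass box hinge of the pair, same size; leave it alone; origin on the bench under its middle
- stay: brass quadrant stay (a quarter-circle arc with one straight arm, about 120 x 120 x 6 mm) lying flat; leave it alone; origin on the bench under its middle
- catch: nickel toggle catch, about 110 x 30 x 15 mm, lying flat; leave it alone; origin on the bench under its middle
- marker: beech dovetail marker with brass faces, about 80 x 100 x 30 mm, lying flat; leave it alone; origin on the bench under its middle
- screwdriver: screwdriver, 190 mm, lying flat; leave it alone; origin on the bench under its middle
Mind the look-alikes: they are no part of the job. What is shaped like the part that bears drum_mid but orange is not meant.

How it is judged:
By the outcome, as a careful person would: the job done as asked, in the order asked, and still so for the second after the job is handed in, with the robot touching nothing.
It also fails if it takes over 70 s, if anything falls off the work surface, if the arm or the gripper's body presses on something with over 40 N, if the wrist force passes 120 N, or if a joint passes its speed limit or range.

## Working session

There is one attempt and no reset: what is moved stays moved. The work goes in short steps, Python scripts to look and compute and a tool call to move; the robot and the scene stay as the last step left them, time stands still between calls to the robot, and variables do not carry over. Pictures are saved under pics/ and viewed, at most 10 in all, crops included, and the job is handed in when it is done.

Besides the shell and the picture viewer there is one more tool, called after "Call:" as name(argument=value, ...) on one line, values as JSON. carry_out: Moves the arm, as the interface text tells. Its arguments: {"type":"object","properties":{"slide":{"type":"array"},"rot":{"type":"array"},"fingers":{"type":"array"},"squeeze":{"type":"number"}},"required":["slide","rot","fingers"]}

```bash
mkdir -p pics; cat > h.py <<'E'
import numpy as np, cv2
from scipy.spatial.transform import Rotation as R
from plant import manip, imaging
def grab(n):
    s=manip.read_state(); f=imaging.grab_frame(n); f['s']=s
    f['f']=f['img'].shape[0]/2/np.tan(np.radians(f['vfov']/2))
    if 'T' not in f: f['T']=Tt(s)@f['T_tool_cam']; f['fish']=1
    return f
def Tt(s):
    w,x,y,z=s['tool_rot']; T=np.eye(4); T[:3,:3]=R.from_quat([x,y,z,w]).as_matrix(); T[:3,3]=s['tool_pos']; return T
def ray(f,u,v):
    a=(u-f['cx'])/f['f']; b=(v-f['cy'])/f['f']
    if 'fish' in f:
        r=np.hypot(a,b)+1e-9; d=np.array([a/r*np.sin(r),b/r*np.sin(r),np.cos(r)])
    else: d=np.array([a,b,1.])
    return f['T'][:3,3], f['T'][:3,:3]@d
def onz(f,u,v,z):
    o,d=ray(f,u,v); return o+d*(z-o[2])/d[2]
def dep(f,u,v):
    o,d=ray(f,u,v); zc=f['T'][:3,2]@d; return o+d/zc*f['depth'][int(round(v)),int(round(u))]
def cloud(f):
    h,w=f['depth'].shape; v,u=np.mgrid[:h,:w]; z=f['depth']
    p=np.stack([(u-f['cx'])/f['f']*z,(v-f['cy'])/f['f']*z,z],-1)
    return p@f['T'][:3,:3].T+f['T'][:3,3]
def save(f,n,box=None,k=1):
    im=f['img'][:,:,::-1]
    if box: im=im[box[1]:box[3],box[0]:box[2]]
    cv2.imwrite('pics/'+n,cv2.resize(im,None,fx=k,fy=k,interpolation=cv2.INTER_CUBIC))
E
python3 - <<'E'
from h import *
fs=[grab('side'),grab('top')]
for n,f in zip(('side','top'),fs):
    save(f,n+'0.png',k=1.5); print(n,f['vfov'],f['cx'],f['cy'],np.round(f['T'],3).tolist())
s=manip.read_state();print(s)
E
```

```text
side 52.67083591145426 249.26177739225534 191.94447341011048 [[0.668, -0.596, 0.446, 0.097], [-0.744, -0.526, 0.411, -0.464], [-0.011, -0.606, -0.795, 0.96], [0.0, 0.0, 0.0, 1.0]]
top 53.31836680695794 256.80759037955335 190.13983594784176 [[0.004, -0.992, 0.126, 0.445], [-1.0, -0.006, -0.012, -0.009], [0.013, -0.126, -0.992, 1.3], [0.0, 0.0, 0.0, 1.0]]
{'clock': 0.1, 'q': array([ 1.46557407e+00,  2.55694691e-01,  1.07141270e-01, -4.10909872e-04,
       -1.42387177e+00, -2.84615117e-01]), 'joint_vel': array([ 0.00037558, -0.00171259,  0.00377695,  0.00191409,  0.00031896,
        0.0022673 ]), 'joint_torque': array([-2.08909769e-03, -3.87605381e+01,  2.38476437e+01,  5.37798464e+00,
       -3.76938551e-03, -8.76389201e-07]), 'tool_pos': array([0.20884178, 0.5084769 , 0.30308711]), 'tool_rot': array([ 8.29359995e-04,  9.81057218e-01, -1.93716365e-01, -1.29446255e-04]), 'contact_force': array([-1.33549818, -0.15499963,  0.02960442]), 'wrist_torque': array([-0.04991291,  0.02857629,  0.01800993]), 'grip_force': 0.0, 'gripper_width': 1.0017412287213538}
```

View pics/side0.png

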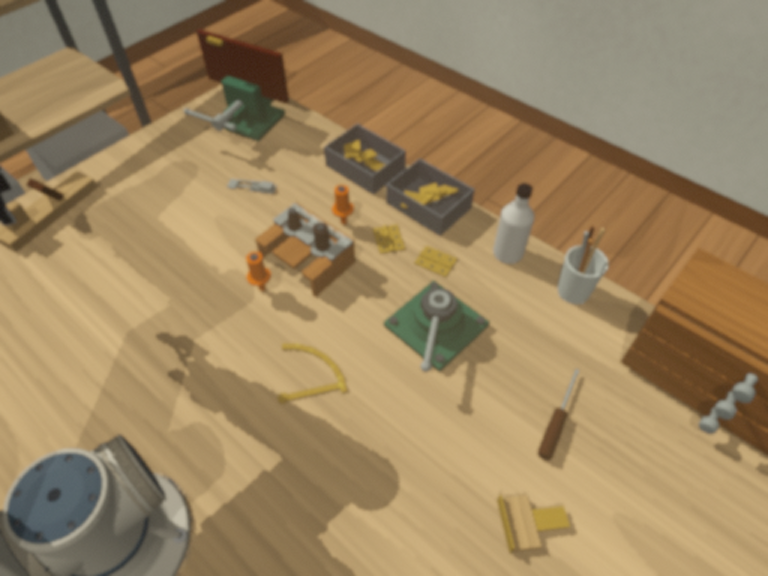

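View pics/top0.png

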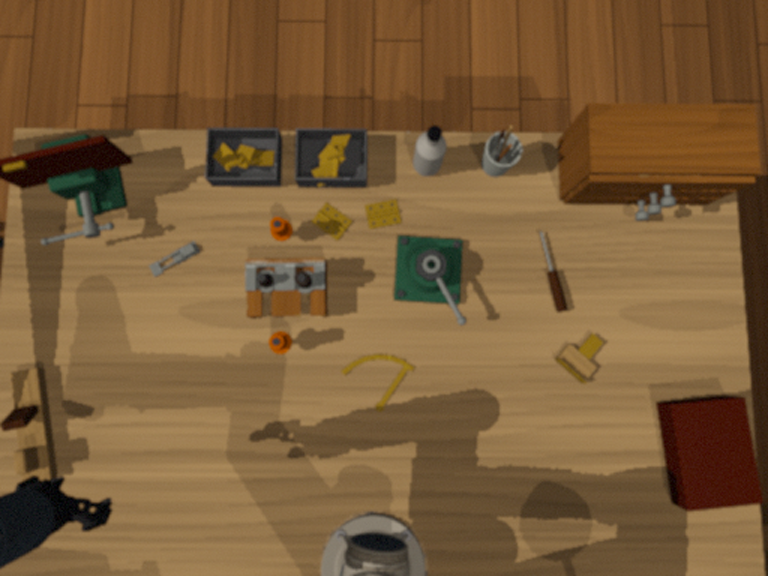

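The rack is at about (286,288) in the top view, with dark heads at (266,280) and (303,280). The spindle is at (431,265) and its bar ends at (462,322). The orange look-alikes at (281,228) and (281,342) are not meant. Next I'll crop the rack to tell straight from tapered.

```bash
python3 - <<'E'
from h import *
S=grab('side');T=grab('top')
a=cv2.resize(S['img'][125:205,160:250],None,fx=4.4,fy=4.4,interpolation=3)
b=cv2.resize(T['img'][160:220,155:225],None,fx=5,fy=5,interpolation=3)
h=max(a.shape[0],b.shape[0]);c=np.zeros((h,a.shape[1]+b.shape[1],3),np.uint8);c[:a.shape[0],:a.shape[1]]=a;c[:b.shape[0],a.shape[1]:]=b
cv2.imwrite('pics/crop.png',c[:,:,::-1])
for n,f in(('S',S),('T',T)):
    P=cloud(f); print(n,'range z',P[...,2][f['depth']>0].min())
    hs=cv2.cvtColor(f['img'],cv2.COLOR_RGB2HSV)
    # heads above lip: region near rack, z 0.085-0.13
    for lo,hi in((.1,.14),(.08,.1)):
        m=((P[...,2]>lo)&(P[...,2]<hi)&(P[...,0]>.35)&(P[...,0]<.7)&(P[...,1]>-.25)&(P[...,1]<.3)&(f['depth']>0)).astype(np.uint8)
        k,l,st,ce=cv2.connectedComponentsWithStats(m)
        for i in range(1,k):
            if st[i,4]>8:
                q=P[l==i]; print(lo,st[i],np.round(q.mean(0),4),np.round(q.min(0),3),np.round(q.max(0),3), f['img'][l==i].mean(0).round())
for u,v in((266,280),(303,280)): print(onz(T,u/1.5,v/1.5,.12))
print(onz(T,431/1.5,265/1.5,.092),onz(T,462/1.5,322/1.5,.074))
E
```

```text
S range z -0.7757777034216485
0.1 [192 138   7   8  41] [0.6091 0.2325 0.109 ] [0.6   0.224 0.1  ] [0.62  0.243 0.118] [106.  96.  81.]
0.1 [209 148  11  13 114] [0.6068 0.1473 0.1163] [0.594 0.135 0.1  ] [0.628 0.167 0.126] [97. 83. 66.]
0.1 [164 167  11  10  84] [0.4777 0.2016 0.1062] [0.464 0.187 0.1  ] [0.494 0.218 0.112] [172. 112.  59.]
0.08 [192 143   9   8  46] [0.6067 0.2287 0.089 ] [0.596 0.223 0.08 ] [0.624 0.24  0.1  ] [85. 70. 52.]
0.08 [209 156  11   9  45] [0.6034 0.1427 0.0898] [0.595 0.135 0.08 ] [0.622 0.16  0.098] [81. 66. 49.]
0.08 [165 172  11   9  47] [0.4731 0.1936 0.0911] [0.463 0.185 0.08 ] [0.492 0.211 0.1  ] [144.  92.  46.]
0.08 [281 191  24  25 364] [ 0.6418 -0.1238  0.0867] [ 0.602 -0.154  0.08 ] [ 0.68  -0.09   0.097] [117. 114. 101.]
0.08 [281 222   9  24  63] [ 0.5444 -0.1772  0.0821] [ 0.52  -0.194  0.08 ] [ 0.584 -0.155  0.087] [146. 146. 131.]
T range z -0.7718878790082662
0.1 [196 181  11  11  92] [0.6083 0.1508 0.1191] [0.593 0.136 0.1  ] [0.624 0.166 0.127] [52. 46. 42.]
0.1 [172 183   6   6  32] [0.6095 0.2342 0.1113] [0.602 0.227 0.102] [0.618 0.242 0.117] [51. 49. 47.]
0.1 [179 223  10  10  82] [0.4783 0.2036 0.1064] [0.465 0.189 0.101] [0.493 0.218 0.113] [141.  75.  18.]
0.08 [277 166  24  34 313] [ 0.6397 -0.1227  0.0866] [ 0.572 -0.163  0.08 ] [ 0.679 -0.089  0.098] [78. 79. 74.]
0.08 [172 183   9   8  28] [0.6064 0.2298 0.0901] [0.598 0.223 0.081] [0.621 0.244 0.099] [28. 24. 21.]
0.08 [300 200  11  16  49] [ 0.5394 -0.178   0.0826] [ 0.521 -0.194  0.08 ] [ 0.569 -0.162  0.09 ] [120. 115. 105.]
0.08 [187 224   3   9  10] [0.4772 0.1909 0.0911] [0.465 0.188 0.081] [0.49  0.195 0.098] [119.  52.   0.]
[0.60469258 0.22352165 0.12      ]
[0.60512871 0.14702907 0.12      ]
[ 0.64279678 -0.12137436  0.092     ] [ 0.52254826 -0.18874711  0.074     ]
```

View pics/crop.png

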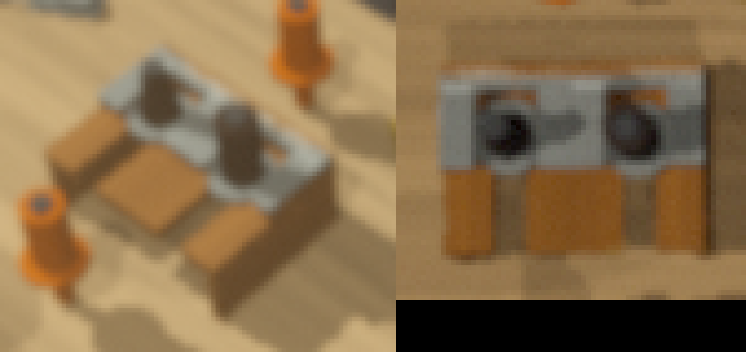

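The heads at side (213,157) and top (202,187) against side (195,144) and top (177,187): the right one, at y≈0.15, is about 10 mm taller with parallel sides, so it's the straight drum. The left one, at y≈0.23, narrows upward, so it's the tapered drum. The orange ones are decoys. I'll go above the straight drum with the fingers closing along world x.

```bash
cat >> h.py <<'E'
def mv(x,y,z,yaw=None):
    "tool shift (mm) and rotvec to a tool-down pose at world xyz, tool x axis at yaw deg, from the measured pose"
    s=manip.read_state(); T=Tt(s); M=T[:3,:3]
    d=M.T@(np.array([x,y,z])-T[:3,3])*1e3
    a=np.radians(-90 if yaw is None else yaw); X=np.array([np.cos(a),np.sin(a),0]); Z=np.array([0,0,-1.]); G=np.c_[X,np.cross(Z,X),Z]
    return np.round(d,1), np.round(R.from_matrix(M.T@G).as_rotvec(),4)
E
python3 -c "
from h import *
print(*mv(.60,.151,.25)); s=manip.read_state()
f=imaging.grab_frame('wrist');print(np.round(f['T_tool_cam'],3),f['vfov'])"
```

```text
[497.7 182.   53.6] [ 1.000e-03 -7.000e-04  1.181e+00]
[[ 0.001 -0.958 -0.287  0.073]
 [ 1.     0.     0.001  0.001]
 [-0.001 -0.287  0.958 -0.071]
 [ 0.     0.     0.     1.   ]] 65.70646984690485
```

Call:
carry_out(slide=[[498, 182, 54], [498, 182, 54], [498, 182, 54], [498, 182, 54], [498, 182, 54], [498, 182, 54], [498, 182, 54], [498, 182, 54], [498, 182, 54], [498, 182, 54], [498, 182, 54], [498, 182, 54], [498, 182, 54], [498, 182, 54], [498, 182, 54], [498, 182, 54], [498, 182, 54], [498, 182, 54]], rot=[[0, 0, 1.181], [0, 0, 1.181], [0, 0, 1.181], [0, 0, 1.181], [0, 0, 1.181], [0, 0, 1.181], [0, 0, 1.181], [0, 0, 1.181], [0, 0, 1.181], [0, 0, 1.181], [0, 0, 1.181], [0, 0, 1.181], [0, 0, 1.181], [0, 0, 1.181], [0, 0, 1.181], [0, 0, 1.181], [0, 0, 1.181], [0, 0, 1.181]], fingers=[1, 1, 1, 1, 1, 1, 1, 1, 1, 1, 1, 1, 1, 1, 1, 1, 1, 1])

```text
clock: 1.75
tool_pos: [0.5999, 0.1521, 0.2504]
tool_rot: [-0.0, 0.708, -0.707, 0.0]
contact_force: [-0.5, 0.8, 0.1]
gripper_width: 1.001
grip_force: 0.0
```

```bash
python3 - <<'E'
from h import *
f=grab('wrist'); save(f,'w1.png',k=1.5); print(f['s']['tool_pos'],f['depth'].max())
np.save('w1.npy',f,allow_pickle=True)
E
```

```text
[0.59991524 0.15212412 0.25038004] 1.4344655
```

View pics/w1.png

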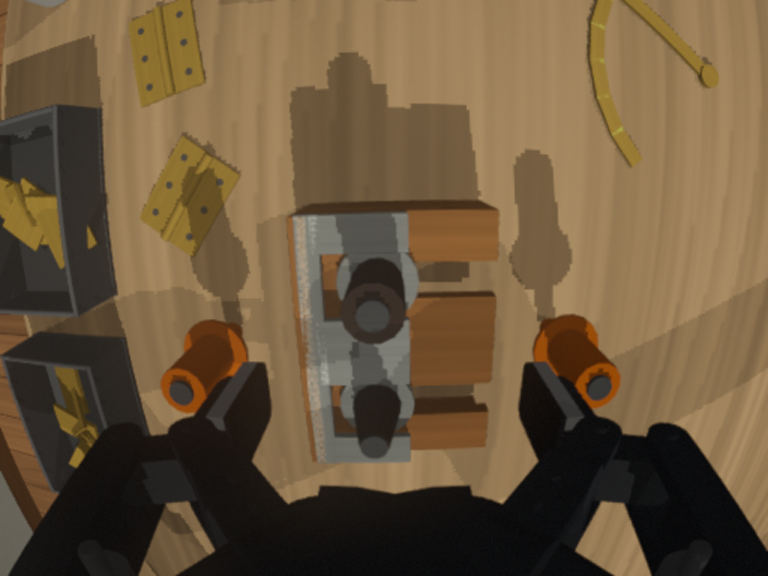

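The straight drum's top is at (373,316) and the tapered one's at (374,444). The lip's front edge is at column ~410 and the rack's front faces right (−x).

```bash
python3 - <<'E'
from h import *
f=np.load('w1.npy',allow_pickle=True).item()
def p(u,v,z): return np.round(onz(f,u/1.5,v/1.5,z)*1e3,1)
print('head top',p(373,316,.12),'sides',p(341,308,.12),p(405,308,.12))
print('taper',p(374,444,.11))
print('lip',p(409,214,.074),p(411,352,.074),p(410.5,460,.074))
print('rack front',p(498,208,.06),p(487,446,.06))
print('slot',p(412,262,.06),p(412,294,.06),p(496,262,.06),p(495,294,.06))
# depth-based head top
h,w=f['depth'].shape
pts=np.array([dep(f,u,v) for v in range(185,235) for u in range(220,280)])
m=(pts[:,2]>.113)&(pts[:,2]<.13); q=pts[m]; print(m.sum(),q.mean(0),q.min(0),q.max(0))
E
```

```text
head top [609.4 152.2 120. ] sides [624.7 148.2 120. ] [594.  148.1 120. ]
taper [610.7 235.2 110. ]
lip [591.  108.9  74. ] [588.9 192.4  74. ] [587.6 276.   74. ]
rack front [537.4 106.1  60. ] [531.3 275.9  60. ]
slot [588.5 139.6  60. ] [588.2 159.8  60. ] [537.  139.2  60. ] [536.3 159.7  60. ]
1489 [0.60952578 0.1491345  0.12118063] [0.59394025 0.13467926 0.11318   ] [0.62506768 0.16655302 0.12511291]
```

Call:
carry_out(slide=[[2, -9, 30], [2, -9, 60], [2, -9, 85], [2, -9, 99], [2, -9, 99], [2, -9, 99], [2, -9, 99], [2, -9, 99], [2, -9, 99], [2, -9, 99], [2, -9, 99], [2, -9, 99], [2, -9, 99], [2, -9, 99], [2, -9, 99]], rot=[[0, 0, 0], [0, 0, 0], [0, 0, 0], [0, 0, 0], [0, 0, 0], [0, 0, 0], [0, 0, 0], [0, 0, 0], [0, 0, 0], [0, 0, 0], [0, 0, 0], [0, 0, 0], [0, 0, 0], [0, 0, 0], [0, 0, 0]], fingers=[1, 1, 1, 1, 1, 0, -0.3, -0.5, -0.6, -0.6, -0.7, -0.7, -0.7, -0.7, -0.7], squeeze=35)

```text
clock: 3.05
tool_pos: [0.61, 0.1494, 0.1523]
tool_rot: [-0.001, 0.707, -0.707, 0.001]
contact_force: [-0.5, 1.3, 5.7]
gripper_width: 0.357
grip_force: 34.3
```

Call:
carry_out(slide=[[0, 0, -1], [0, 4, -1], [0, 10, -1], [0, 16, -1], [0, 22, -1], [0.5, 28, -1], [0.5, 34, -1], [1, 40, -1], [1, 46, -1], [1, 51, -1], [1, 55, -1], [1, 57, -1], [1, 57, -1], [1, 57, -1]], rot=[[0, 0, 0], [0, 0, 0], [0, 0, 0], [0, 0, 0], [0, 0, 0], [0, 0, 0], [0, 0, 0], [0, 0, 0], [0, 0, 0], [0, 0, 0], [0, 0, 0], [0, 0, 0], [0, 0, 0], [0, 0, 0]], fingers=[-0.7, -0.7, -0.7, -0.7, -0.7, -0.7, -0.7, -0.7, -0.7, -0.7, -0.7, -0.7, -0.7, -0.7])

```text
clock: 4.22
tool_pos: [0.5521, 0.1482, 0.1523]
tool_rot: [0.0, 0.707, -0.707, -0.0]
contact_force: [0.2, 1.3, 7.9]
gripper_width: 0.351
grip_force: 35.4
```

```bash
python3 - <<'E'
from h import *
f=grab('wrist'); save(f,'w2.png',k=1.5); print(f['s']['tool_pos'],f['s']['contact_force'])
E
```

```text
[0.55211866 0.14823039 0.15225917] [0.16336367 1.25845346 7.88293458]
```

View pics/w2.png

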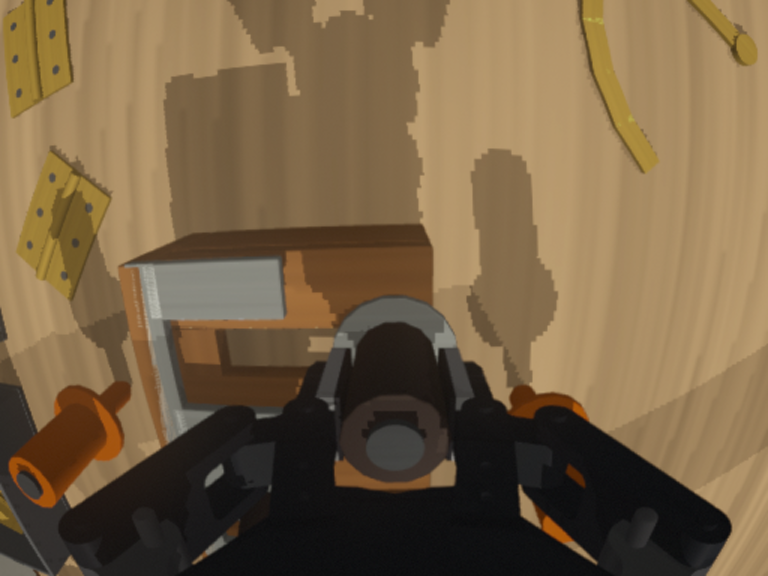

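The drum is out in front of the lip with the flange free. Now lift it.

Call:
carry_out(slide=[[0, 0, -6], [0, 0, -16], [0, 0, -30], [0, 0, -50], [0, 0, -70], [0, 0, -90], [0, 0, -105], [0, 0, -110], [0, 0, -110], [0, 0, -110]], rot=[[0, 0, 0], [0, 0, 0], [0, 0, 0], [0, 0, 0], [0, 0, 0], [0, 0, 0], [0, 0, 0], [0, 0, 0], [0, 0, 0], [0, 0, 0]], fingers=[-0.7, -0.7, -0.7, -0.7, -0.7, -0.7, -0.7, -0.7, -0.7, -0.7])

```text
clock: 5.1
tool_pos: [0.5516, 0.1481, 0.2605]
tool_rot: [-0.001, -0.707, 0.707, 0.001]
contact_force: [0.7, -0.1, -3.6]
gripper_width: 0.351
grip_force: 35.0
```

```bash
python3 -c "
from h import *
print(*mv(.642,-.05,.26))"
```

```text
[198.  -90.4   0.3] [ 0.0029 -0.0004 -0.0003]
```

Call:
carry_out(slide=[[15, -7, 0], [35, -16, 0], [60, -27, 0], [85, -39, 0], [110, -50, 0], [135, -61, 0], [160, -73, 0], [180, -82, 0], [193, -88, 0], [198, -90, 0], [198, -90, 0], [198, -90, 0], [198, -90, 0]], rot=[[0, 0, 0], [0, 0, 0], [0, 0, 0], [0, 0, 0], [0, 0, 0], [0, 0, 0], [0, 0, 0], [0, 0, 0], [0, 0, 0], [0, 0, 0], [0, 0, 0], [0, 0, 0], [0, 0, 0]], fingers=[-0.7, -0.7, -0.7, -0.7, -0.7, -0.7, -0.7, -0.7, -0.7, -0.7, -0.7, -0.7, -0.7])

```text
clock: 6.18
tool_pos: [0.6421, -0.0487, 0.2617]
tool_rot: [0.0, 0.707, -0.707, -0.0]
contact_force: [0.3, 0.2, -2.4]
gripper_width: 0.352
grip_force: 35.1
```

```bash
python3 - <<'E'
from h import *
f=grab('wrist'); save(f,'w3.png',k=1.5); print(f['s']['tool_pos'],f['s']['tool_rot'])
np.save('w3.npy',f,allow_pickle=True); np.save('t3.npy',grab('top'),allow_pickle=True); np.save('s3.npy',grab('side'),allow_pickle=True)
E
```

```text
[ 0.64209099 -0.04870705  0.26167728] [ 3.40292789e-05  7.07479504e-01 -7.06733769e-01 -3.60000920e-04]
```

View pics/w3.png

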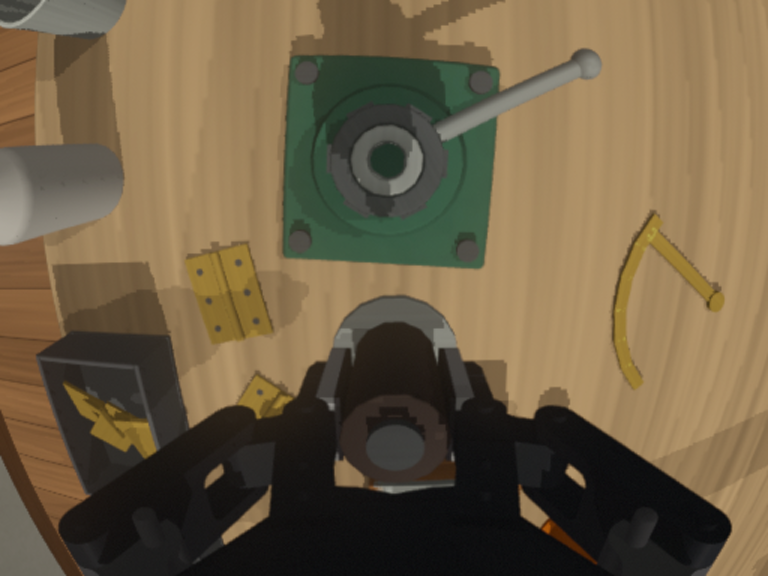

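The collet ring is centred at (388,159) and the bar runs from (440,130) to its ball at (586,64). The held drum is upright, its flange arc topping out at (395,296) and its top disk at (395,447).

```bash
python3 - <<'E'
from h import *
f=np.load('w3.npy',allow_pickle=True).item(); tp=f['s']['tool_pos']
def p(u,v,z): return np.round((onz(f,u/1.5,v/1.5,z))*1e3,1)
print('mouth',p(388,159,.092),'ring L/R',p(352,159,.092),p(424,159,.092),'T/B',p(388,124,.092),p(388,196,.092))
zt=tp[2]-.0323
print('rel tool: flange apex low',p(395,296,zt-.060)-tp*1e3,'L/R top',p(335,345,zt-.055)-tp*1e3,p(457,345,zt-.055)-tp*1e3,'disk',p(395,447,zt)-tp*1e3,'headLR',p(341,430,zt)-tp*1e3,p(447,430,zt)-tp*1e3)
print('ball',p(586,64,.074),'bar',p(520,97,.074))
# depth: ring
for n in 'w3','t3','s3':
    g=np.load(n+'.npy',allow_pickle=True).item()
    if n=='w3':
        P=np.array([dep(g,u,v) for v in range(60,150) for u in range(200,320)])
    else: P=cloud(g).reshape(-1,3)
    m=(abs(P[:,2]-.092)<.004)&(np.hypot(P[:,0]-.641,P[:,1]+.122)<.03)
    q=P[m]; print(n,m.sum(), q.mean(0) if len(q) else '', (q.min(0)+q.max(0))/2 if len(q) else '')
# flange depth points in tool-rel
P=np.array([dep(f,u,v)-tp for v in range(190,330) for u in range(215,312)])
for a,b in((-.0925,-.082),(-.04,-.028)):
    q=P[(P[:,2]>a)&(P[:,2]<b)]; print(len(q),q.min(0),q.max(0))
E
```

```text
mouth [ 644.6 -122.5   92. ] ring L/R [ 663.8 -122.7   92. ] [ 625.4 -122.7   92. ] T/B [ 644.6 -141.4   92. ] [ 644.6 -102.5   92. ]
rel tool: flange apex low [ -1.09098556 -22.09295309 -92.27727709] L/R top [ 22.20901444  -3.59295309 -87.27727709] [-25.29098556  -3.69295309 -87.27727709] disk [ -0.99098556   3.80704691 -32.27727709] headLR [ 14.00901444  -1.89295309 -32.27727709] [-15.49098556  -1.89295309 -32.27727709]
ball [ 525.3 -187.3   74. ] bar [ 568.1 -161.8   74. ]
w3 1304 [ 0.64555316 -0.12249575  0.0924492 ] [ 0.64593804 -0.11760105  0.09136236]
t3 92 [ 0.64223745 -0.12230482  0.09149614] [ 0.64232109 -0.12220076  0.09195545]
s3 109 [ 0.64362069 -0.12237273  0.09166903] [ 0.64197666 -0.1202767   0.09196777]
1747 [-0.02489225 -0.023563   -0.09129106] [ 0.02319342  0.00361943 -0.08200452]
4721 [-0.02118938 -0.01494028 -0.03999126] [ 0.01943487  0.01731509 -0.02800194]
```

Call:
carry_out(slide=[[15, -1, 0], [35, -2, 0], [55, -3, 0], [70, -3, 0], [75, -3, 0], [75, -3, 0], [75, -3, 0], [75, -3, 8], [75, -3, 16], [75, -3, 22], [75, -3, 26], [75, -3, 26], [75, -3, 26]], rot=[[0, 0, 0], [0, 0, 0], [0, 0, 0], [0, 0, 0], [0, 0, 0], [0, 0, 0], [0, 0, 0], [0, 0, 0], [0, 0, 0], [0, 0, 0], [0, 0, 0], [0, 0, 0], [0, 0, 0]], fingers=[-0.7, -0.7, -0.7, -0.7, -0.7, -0.7, -0.7, -0.7, -0.7, -0.7, -0.7, -0.7, -0.7])

```text
clock: 7.42
tool_pos: [0.6454, -0.1247, 0.2355]
tool_rot: [0.0, 0.707, -0.707, -0.0]
contact_force: [1.2, 0.2, -2.9]
gripper_width: 0.347
grip_force: 35.1
```

```bash
python3 - <<'E'
from h import *
f=grab('side'); w=grab('wrist')
a=cv2.resize(f['img'][140:245,230:340],None,fx=3.6,fy=3.6,interpolation=3); b=w['img']
c=np.zeros((max(a.shape[0],384),a.shape[1]+384,3),np.uint8);c[:a.shape[0],:a.shape[1]]=a;c[:384,a.shape[1]:]=b[:,70:454]
cv2.imwrite('pics/w4.png',c[:,:,::-1]); print(f['s']['tool_pos'],f['s']['contact_force'])
np.save('w4.npy',w,allow_pickle=True)
E
```

```text
[ 0.64536745 -0.12468646  0.23546026] [ 1.15369001  0.16196088 -2.93204804]
```

View pics/w4.png

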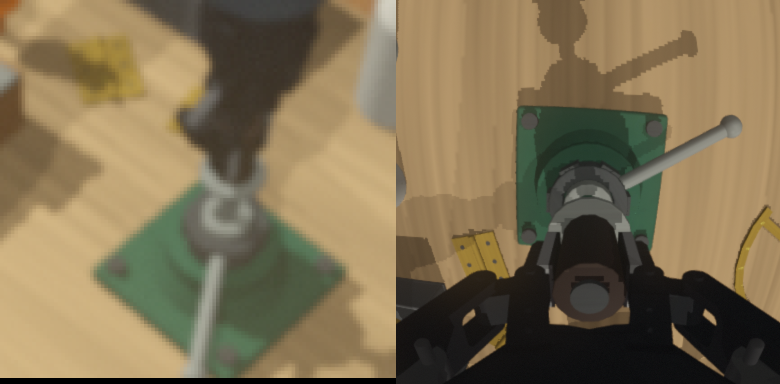

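The foot is just above the mouth and lined up to within a millimetre or two. I'll lower it in stages and watch the force.

Call:
carry_out(slide=[[0, 0, 4], [0, 0, 8], [0, 0, 12], [0, 0, 16], [0, 0, 20], [0, 0, 22], [0, 0, 22]], rot=[[0, 0, 0], [0, 0, 0], [0, 0, 0], [0, 0, 0], [0, 0, 0], [0, 0, 0], [0, 0, 0]], fingers=[-0.7, -0.7, -0.7, -0.7, -0.7, -0.7, -0.7])

```text
clock: 8.1
tool_pos: [0.6452, -0.1248, 0.213]
tool_rot: [-0.0, -0.707, 0.707, 0.001]
contact_force: [0.0, 0.6, -2.7]
gripper_width: 0.35
grip_force: 35.1
```

Call:
carry_out(slide=[[0, 0, 4], [0, 0, 8], [0, 0, 12], [0, 0, 16], [0, 0, 20], [0, 0, 23], [0, 0, 25], [0, 0, 25]], rot=[[0, 0, 0], [0, 0, 0], [0, 0, 0], [0, 0, 0], [0, 0, 0], [0, 0, 0], [0, 0, 0], [0, 0, 0]], fingers=[-0.7, -0.7, -0.7, -0.7, -0.7, -0.7, -0.7, -0.7])

```text
clock: 8.77
tool_pos: [0.6453, -0.1248, 0.1882]
tool_rot: [-0.0, -0.707, 0.707, 0.0]
contact_force: [-0.5, -0.4, -3.8]
gripper_width: 0.349
grip_force: 35.1
```

Call:
carry_out(slide=[[0, 0, 1], [0, 0, 2], [0, 0, 3], [0, 0, 4], [0, 0, 4.5], [0, 0, 4.5]], rot=[[0, 0, 0], [0, 0, 0], [0, 0, 0], [0, 0, 0], [0, 0, 0], [0, 0, 0]], fingers=[-0.7, -0.7, -0.7, -0.7, -0.7, -0.7])

```text
clock: 9.27
tool_pos: [0.6455, -0.1248, 0.1845]
tool_rot: [-0.0, 0.707, -0.707, 0.0]
contact_force: [-0.4, 0.1, -2.8]
gripper_width: 0.354
grip_force: 35.1
```

Call:
carry_out(slide=[[0, 0, 0.5], [0, 0, 1], [0, 0, 1.5], [0, 0, 2], [0, 0, 2]], rot=[[0, 0, 0], [0, 0, 0], [0, 0, 0], [0, 0, 0], [0, 0, 0]], fingers=[-0.7, -0.7, -0.7, -0.7, -0.7])

```text
clock: 9.68
tool_pos: [0.6455, -0.1248, 0.1843]
tool_rot: [-0.0, 0.707, -0.707, 0.001]
contact_force: [-3.8, 1.8, 6.4]
gripper_width: 0.354
grip_force: 35.9
```

Contact came exactly at the predicted seated height, so let go and rise.

Call:
carry_out(slide=[[0, 0, -1], [0, 0, -1.5], [0, 0, -1.5], [0, 0, -1.5], [0, 0, -1.5], [0, 0, -1.5], [0, 0, -1.5], [0, 0, -10], [0, 0, -30], [0, 0, -55], [0, 0, -80], [0, 0, -95], [0, 0, -100], [0, 0, -100]], rot=[[0, 0, 0], [0, 0, 0], [0, 0, 0], [0, 0, 0], [0, 0, 0], [0, 0, 0], [0, 0, 0], [0, 0, 0], [0, 0, 0], [0, 0, 0], [0, 0, 0], [0, 0, 0], [0, 0, 0], [0, 0, 0]], fingers=[-0.7, -0.3, 0, 0.3, 0.5, 0.5, 0.5, 0.5, 0.5, 0.5, 0.5, 0.5, 0.5, 0.5])

```text
clock: 10.85
tool_pos: [0.646, -0.1249, 0.2844]
tool_rot: [0.001, -0.707, 0.707, -0.001]
contact_force: [0.4, -0.2, -0.2]
gripper_width: 0.75
grip_force: 0.0
```

```bash
python3 - <<'E'
from h import *
w=grab('wrist'); save(w,'w5.png',k=1.5); print(w['s']['tool_pos'],w['s']['contact_force'])
np.save('w5.npy',w,allow_pickle=True)
E
```

```text
[ 0.64595279 -0.12490928  0.28444672] [ 0.44907935 -0.2358468  -0.16111937]
```

View pics/w5.png

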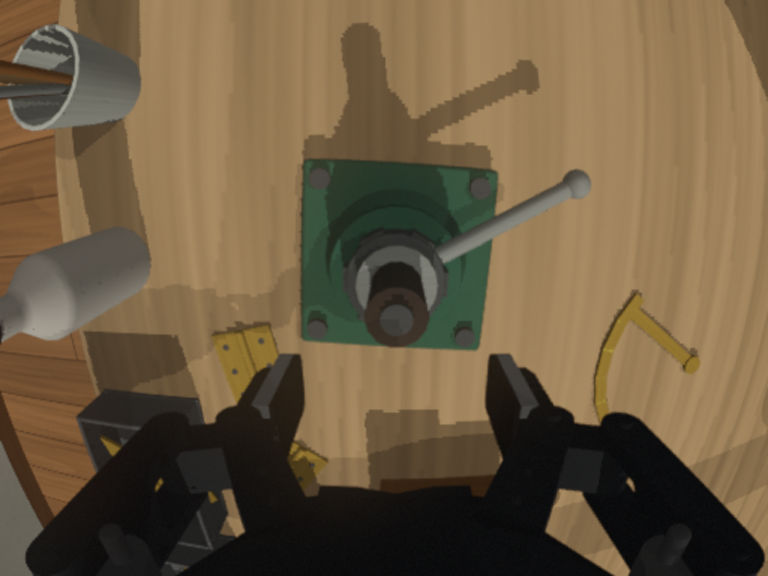

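The drum is seated upright and released, with its top at (397,317). The bar runs from (445,257) to its ball at (577,184).

```bash
python3 - <<'E'
from h import *
f=np.load('w5.npy',allow_pickle=True).item()
p=lambda u,v,z:onz(f,u/1.5,v/1.5,z)
print('top',p(397,317,.152),'ball',p(577,184,.074),'mid',p(510,221,.074), 'near',p(447,255,.074))
b=p(577,184,.074); c=np.array([.6448,-.1235]); d=b[:2]-c; a0=np.arctan2(d[1],d[0]); print(np.degrees(a0),np.hypot(*d))
d=p(510,221,.074)[:2]-c;print(np.degrees(np.arctan2(d[1],d[0])))
E
```

```text
top [ 0.64426168 -0.12366531  0.152     ] ball [ 0.52512585 -0.18712576  0.074     ] mid [ 0.5708779  -0.16062523  0.074     ] near [ 0.61168934 -0.13756815  0.074     ]
-152.00228160619605 0.13553648512673447
-153.33323673511546
```

```bash
python3 -c "
from h import *
print(*mv(.563,-.194,.284,-62.5))"
```

```text
[69.3 82.5 -1.5] [-8.0e-04  2.0e-04 -4.8e-01]
```

Call:
carry_out(slide=[[20, 24, 0], [45, 54, 0], [69, 82, 0], [69, 82, 0], [69, 82, 0], [69, 82, 0], [69, 82, 25], [69, 82, 60], [69, 82, 95], [69, 82, 125], [69, 82, 145], [69, 82, 151], [69, 82, 151], [69, 82, 151]], rot=[[0, 0, -0.1], [0, 0, -0.2], [0, 0, -0.3], [0, 0, -0.4], [0, 0, -0.48], [0, 0, -0.48], [0, 0, -0.48], [0, 0, -0.48], [0, 0, -0.48], [0, 0, -0.48], [0, 0, -0.48], [0, 0, -0.48], [0, 0, -0.48], [0, 0, -0.48]], fingers=[0, -0.5, -1, -1, -1, -1, -1, -1, -1, -1, -1, -1, -1, -1])

```text
clock: 12.07
tool_pos: [0.564, -0.1939, 0.1319]
tool_rot: [0.0, 0.855, -0.519, 0.0]
contact_force: [-0.8, -0.1, 1.4]
gripper_width: -0.001
grip_force: 0.0
```

```bash
cat >> h.py <<'E'
C=np.array([.6448,-.1235])
def arc(degs,off,z=.132,r=.105):
    "tool rows for pushing: bar angles degs, finger centre off (m) behind the bar"
    s=manip.read_state(); T=Tt(s); th0=None
    for d in degs:
        t=np.radians(d); m=np.array([np.sin(t),-np.cos(t)]); q=C+r*np.array([np.cos(t),np.sin(t)])-off*m
        a,b=mv(q[0],q[1],z,d+90); print(d,a,b)
def tang():
    s=manip.read_state(); d=np.array(s['tool_pos'][:2])-C; r=np.hypot(*d); u=d/r; m=np.array([u[1],-u[0]]); F=np.array(s['contact_force'][:2])
    off=np.sqrt(max(r*r-.105**2,0)); print('ang',np.degrees(np.arctan2(d[1],d[0])),'r',r,'Ft',F@m,'Fr',F@u,'Fz',s['contact_force'][2],s['tool_pos'])
E
python3 -c "
from h import *
tang(); arc([-152,-160,-168,-176,-184,-190,-196,-202,-208],.017)"
```

```text
ang -138.95428733952946 r 0.10717703492219781 Ft 0.4732547190320951 Fr 0.6400962885939188 Fz 1.370165218709829 [ 0.56396859 -0.19387897  0.13192296]
-152 [-7.2  0.7 -0.1] [ 0.     -0.0007 -0.0092]
-160 [-22.    2.1  -0.1] [-0.     -0.0007  0.1305]
-168 [-36.8   1.5  -0.1] [-1.000e-04 -7.000e-04  2.701e-01]
-176 [-51.4  -1.1  -0.1] [-1.000e-04 -7.000e-04  4.097e-01]
-184 [-65.5  -5.8  -0.1] [-1.000e-04 -7.000e-04  5.493e-01]
-190 [-75.5 -10.5  -0.1] [-2.000e-04 -7.000e-04  6.541e-01]
-196 [-85.1 -16.3  -0.1] [-2.000e-04 -7.000e-04  7.588e-01]
-202 [-93.9 -23.   -0.1] [-3.000e-04 -7.000e-04  8.635e-01]
-208 [-1.02e+02 -3.07e+01 -1.00e-01] [-3.000e-04 -6.000e-04  9.682e-01]
```

Call:
carry_out(slide=[[-4, 0.5, 0], [-7, 1, 0], [-14, 1.5, 0], [-22, 2, 0], [-29, 2, 0], [-37, 1.5, 0], [-44, 0.5, 0], [-51, -1, 0], [-58, -3.5, 0], [-65.5, -6, 0], [-65.5, -6, 0]], rot=[[0, 0, 0], [0, 0, 0], [0, 0, 0.06], [0, 0, 0.13], [0, 0, 0.2], [0, 0, 0.27], [0, 0, 0.34], [0, 0, 0.41], [0, 0, 0.48], [0, 0, 0.55], [0, 0, 0.55]], fingers=[-1, -1, -1, -1, -1, -1, -1, -1, -1, -1, -1])

```text
clock: 12.98
tool_pos: [0.5387, -0.132, 0.1328]
tool_rot: [0.001, -0.681, 0.732, -0.001]
contact_force: [0.6, 0.6, 0.6]
gripper_width: 0.003
grip_force: 0.0
```

```bash
python3 -c "
from h import *
tang(); arc([-188,-192,-196,-200,-204,-208,-212,-216,-220,-224,-228],.017)"
```

```text
ang -175.42911807876933 r 0.10641952693006942 Ft 0.5370743312573895 Fr -0.687057592784749 Fz 0.6196124685849459 [ 0.53871894 -0.13198082  0.13276625]
-188 [-6.2  0.7  0.8] [-0.0023  0.0004  0.068 ]
-192 [-13.6   1.1   0.8] [-0.0023  0.0005  0.1378]
-196 [-21.1   1.    0.8] [-0.0023  0.0006  0.2076]
-200 [-28.5   0.4   0.8] [-0.0023  0.0006  0.2774]
-204 [-35.8  -0.7   0.8] [-0.0022  0.0007  0.3472]
-208 [-43.   -2.3   0.8] [-0.0022  0.0008  0.417 ]
-212 [-50.2  -4.4   0.8] [-0.0022  0.0009  0.4869]
-216 [-57.1  -7.1   0.8] [-0.0022  0.001   0.5567]
-220 [-63.8 -10.2   0.8] [-0.0021  0.001   0.6265]
-224 [-70.4 -13.7   0.8] [-0.0021  0.0011  0.6963]
-228 [-76.6 -17.7   0.8] [-0.0021  0.0012  0.7661]
```

Call:
carry_out(slide=[[-3, 0.5, 0], [-6, 0.5, 0], [-10, 1, 0], [-13.5, 1, 0], [-17.5, 1, 0], [-21, 1, 0], [-21, 1, 0]], rot=[[0, 0, 0.03], [0, 0, 0.07], [0, 0, 0.1], [0, 0, 0.14], [0, 0, 0.17], [0, 0, 0.21], [0, 0, 0.21]], fingers=[-1, -1, -1, -1, -1, -1, -1])

```text
clock: 13.57
tool_pos: [0.5391, -0.1119, 0.1322]
tool_rot: [0.0, -0.602, 0.799, -0.0]
contact_force: [-0.9, -0.7, 0.3]
gripper_width: 0.0
grip_force: 0.3
```

```bash
python3 - <<'E'
from h import *
tang(); f=grab('wrist'); save(f,'w6.png',k=1.5)
E
```

```text
ang 173.7541236788434 r 0.10632546520456283 Ft -0.7768955595242816 Fr 0.797108233500573 Fz 0.2939384743874861 [ 0.53910566 -0.11193229  0.13224843]
```

View pics/w6.png

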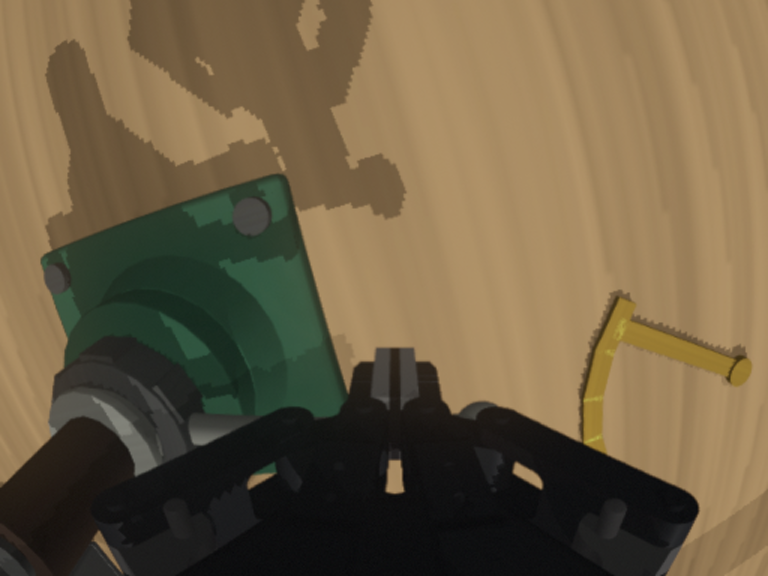

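The bar, visible at (215,430) and behind the fingers, is following. Continue in short steps and read the force.

Call:
carry_out(slide=[[-2, 0.2, 0], [-4, 0.3, 0], [-6, 0.5, 0], [-7.5, 0.5, 0], [-7.5, 0.5, 0]], rot=[[0, 0, 0.02], [0, 0, 0.04], [0, 0, 0.06], [0, 0, 0.07], [0, 0, 0.07]], fingers=[-1, -1, -1, -1, -1])

```text
clock: 14.03
tool_pos: [0.5406, -0.1044, 0.1314]
tool_rot: [-0.0, -0.573, 0.82, 0.0]
contact_force: [-1.3, -1.3, 1.9]
gripper_width: 0.005
grip_force: 1.0
```

```bash
python3 -c "
from h import *
tang()"
```

```text
ang 169.61947413830293 r 0.10589883794786657 Ft -1.476702656158479 Fr 1.0671332689896489 Fz 1.875839009110384 [ 0.54063443 -0.10441864  0.13138833]
```

Call:
carry_out(slide=[[-2, 0.2, 0], [-4, 0.3, 0], [-6, 0.5, 0], [-7.5, 0.5, 0], [-7.5, 0.5, 0]], rot=[[0, 0, 0.02], [0, 0, 0.04], [0, 0, 0.06], [0, 0, 0.07], [0, 0, 0.07]], fingers=[-1, -1, -1, -1, -1])

```text
clock: 14.45
tool_pos: [0.5428, -0.0969, 0.1312]
tool_rot: [0.0, -0.544, 0.839, 0.0]
contact_force: [-1.0, 0.0, -0.3]
gripper_width: -0.002
grip_force: 0.4
```

```bash
python3 -c "
from h import *
tang()"
```

```text
ang 165.3848187364845 r 0.10545095009256676 Ft -0.20196936252950637 Fr 0.9512494889972805 Fz -0.2534844090525796 [ 0.5427612  -0.09689201  0.1311585 ]
```

Call:
carry_out(slide=[[-2, 0.1, 0], [-4, 0.1, 0], [-6, 0.1, 0], [-7.5, 0, 0], [-7.5, 0, 0]], rot=[[0, 0, 0.02], [0, 0, 0.04], [0, 0, 0.06], [0, 0, 0.07], [0, 0, 0.07]], fingers=[-1, -1, -1, -1, -1])

```text
clock: 14.87
tool_pos: [0.5458, -0.0902, 0.1313]
tool_rot: [-0.0, -0.514, 0.858, 0.0]
contact_force: [-2.0, -1.2, -0.1]
gripper_width: -0.004
grip_force: 0.8
```

```bash
python3 -c "
from h import *
tang()"
```

```text
ang 161.42916104442878 r 0.10442063419888378 Ft -1.8104384130736977 Fr 1.5048012314768098 Fz -0.12721370439217053 [ 0.54581648 -0.09024444  0.13127183]
```

Call:
carry_out(slide=[[-2, 0.3, 0], [-4, 0.6, 0], [-6, 0.8, 0], [-7.5, 1, 0], [-7.5, 1, 0]], rot=[[0, 0, 0.02], [0, 0, 0.04], [0, 0, 0.06], [0, 0, 0.07], [0, 0, 0.07]], fingers=[-1, -1, -1, -1, -1])

```text
clock: 15.28
tool_pos: [0.5484, -0.0831, 0.1313]
tool_rot: [-0.0, -0.484, 0.875, 0.0]
contact_force: [-3.7, -1.5, -0.4]
gripper_width: -0.002
grip_force: 0.9
```

```bash
python3 -c "
from h import *
tang()"
```

```text
ang 157.27501051798825 r 0.10446466439015546 Ft -2.846584943682451 Fr 2.854120971771954 Fz -0.44370929596560593 [ 0.54844496 -0.08314443  0.13127531]
```

Call:
carry_out(slide=[[-1, 0, 0], [-2, 0, 0], [-3, 0, 0], [-4, 0, 0], [-4, 0, 0]], rot=[[0, 0, 0.01], [0, 0, 0.02], [0, 0, 0.03], [0, 0, 0.035], [0, 0, 0.035]], fingers=[-1, -1, -1, -1, -1])

```text
clock: 15.7
tool_pos: [0.5505, -0.0799, 0.1313]
tool_rot: [-0.0, -0.469, 0.883, 0.0]
contact_force: [-2.9, -0.7, 1.1]
gripper_width: -0.005
grip_force: 1.3
```

```bash
python3 -c "
from h import *
tang()"
```

```text
ang 155.19328650493895 r 0.10384042123083508 Ft -1.8630743628302924 Fr 2.3242392120008817 Fz 1.0894995056523218 [ 0.55054111 -0.07993287  0.13134503]
```

Call:
carry_out(slide=[[-1, 0.3, 0], [-2, 0.5, 0], [-3, 0.7, 0], [-4, 1, 0], [-5, 1.2, 0], [-6, 1.3, 0], [-6, 1.3, 0]], rot=[[0, 0, 0.01], [0, 0, 0.02], [0, 0, 0.03], [0, 0, 0.035], [0, 0, 0.045], [0, 0, 0.055], [0, 0, 0.055]], fingers=[-1, -1, -1, -1, -1, -1, -1])

```text
clock: 16.28
tool_pos: [0.5531, -0.0743, 0.1314]
tool_rot: [0.0, -0.444, 0.896, -0.0]
contact_force: [-0.7, -2.6, -0.8]
gripper_width: -0.0
grip_force: 1.3
```

```bash
python3 -c "
from h import *
tang()"
```

```text
ang 151.7642443649703 r 0.10407459874239106 Ft -2.622112622002943 Fr -0.5593129343897626 Fz -0.8483222375140871 [ 0.55310941 -0.07426224  0.13143155]
```

Call:
carry_out(slide=[[-1, 0.2, 0], [-2, 0.3, 0], [-3, 0.4, 0], [-4, 0.4, 0], [-5, 0.4, 0], [-6, 0.4, 0], [-6, 0.4, 0]], rot=[[0, 0, 0.01], [0, 0, 0.02], [0, 0, 0.03], [0, 0, 0.035], [0, 0, 0.045], [0, 0, 0.055], [0, 0, 0.055]], fingers=[-1, -1, -1, -1, -1, -1, -1])

```text
clock: 16.87
tool_pos: [0.556, -0.0691, 0.1314]
tool_rot: [-0.0, -0.419, 0.908, 0.0]
contact_force: [-3.0, -1.3, 0.4]
gripper_width: -0.0
grip_force: 1.6
```

```bash
python3 -c "
from h import *
tang()"
```

```text
ang 148.49717957542117 r 0.10409301102025348 Ft -2.715572311623669 Fr 1.8832072273559501 Fz 0.4278015009635475 [ 0.5560488  -0.06910718  0.13138878]
```

Call:
carry_out(slide=[[-1, 0.1, 0], [-2, 0.2, 0], [-3, 0.2, 0], [-4, 0.2, 0], [-5, 0.2, 0], [-6, 0.2, 0], [-6, 0.2, 0]], rot=[[0, 0, 0.01], [0, 0, 0.02], [0, 0, 0.03], [0, 0, 0.035], [0, 0, 0.045], [0, 0, 0.055], [0, 0, 0.055]], fingers=[-1, -1, -1, -1, -1, -1, -1])

```text
clock: 17.45
tool_pos: [0.5598, -0.0644, 0.1313]
tool_rot: [-0.0, -0.394, 0.919, 0.0]
contact_force: [-4.6, -1.8, 0.1]
gripper_width: -0.003
grip_force: 1.9
```

```bash
python3 -c "
from h import *
tang()"
```

```text
ang 145.2029181340983 r 0.10350034023277611 Ft -4.124790827498498 Fr 2.7669126235796933 Fz 0.08088695183177241 [ 0.55980777 -0.06443528  0.13125765]
```

Call:
carry_out(slide=[[-1, 0.2, 0], [-2, 0.4, 0], [-3, 0.5, 0], [-4, 0.6, 0], [-4, 0.6, 0], [-4, 0.6, 0]], rot=[[0, 0, 0.01], [0, 0, 0.02], [0, 0, 0.03], [0, 0, 0.037], [0, 0, 0.037], [0, 0, 0.037]], fingers=[-1, -1, -1, -1, -1, -1])

```text
clock: 17.95
tool_pos: [0.5621, -0.0612, 0.1313]
tool_rot: [-0.0, -0.377, 0.926, 0.0]
contact_force: [-5.7, 0.0, -0.2]
gripper_width: 0.001
grip_force: 2.0
```

```bash
python3 -c "
from h import *
tang()"
```

```text
ang 143.02785099392977 r 0.10354473393484069 Ft -3.443945086014917 Fr 4.603078819021001 Fz -0.1904285251230674 [ 0.56207522 -0.06122543  0.13126097]
```

Call:
carry_out(slide=[[-1, 0.6, 0], [-2, 1, 0], [-3, 1.3, 0], [-4, 1.5, 0], [-4, 1.5, 0], [-4, 1.5, 0]], rot=[[0, 0, 0.01], [0, 0, 0.02], [0, 0, 0.03], [0, 0, 0.037], [0, 0, 0.037], [0, 0, 0.037]], fingers=[-1, -1, -1, -1, -1, -1])

```text
clock: 18.45
tool_pos: [0.5644, -0.0576, 0.1314]
tool_rot: [0.0, -0.36, 0.933, -0.0]
contact_force: [-1.3, -3.8, -2.5]
gripper_width: -0.0
grip_force: 1.9
```

```bash
python3 -c "
from h import *
tang()"
```

```text
ang 140.6587161203561 r 0.10397432166593527 Ft -3.7116362846550204 Fr -1.410613647667444 Fz -2.5207301380669587 [ 0.56438796 -0.0575867   0.13141258]
```

Call:
carry_out(slide=[[-1, 0.2, 0], [-2, 0.3, 0], [-3, 0.4, 0], [-4, 0.5, 0], [-5, 0.6, 0], [-6, 0.7, 0], [-6, 0.7, 0], [-6, 0.7, 0]], rot=[[0, 0, 0.01], [0, 0, 0.02], [0, 0, 0.03], [0, 0, 0.037], [0, 0, 0.047], [0, 0, 0.057], [0, 0, 0.057], [0, 0, 0.057]], fingers=[-1, -1, -1, -1, -1, -1, -1, -1])

```text
clock: 19.12
tool_pos: [0.5681, -0.053, 0.1314]
tool_rot: [0.0, -0.333, 0.943, -0.0]
contact_force: [-1.1, -4.9, -1.5]
gripper_width: 0.001
grip_force: 2.2
```

```bash
python3 -c "
from h import *
tang()"
```

```text
ang 137.44541044252796 r 0.10417296374937998 Ft -4.305815224760645 Fr -2.500022020879928 Fz -1.452452511595447 [ 0.56806272 -0.05304862  0.13142555]
```

Call:
carry_out(slide=[[-1, 0, 0], [-2, 0, 0], [-3, 0, 0], [-4, 0, 0], [-5, 0, 0], [-6, 0, 0], [-6, 0, 0]], rot=[[0, 0, 0.01], [0, 0, 0.02], [0, 0, 0.03], [0, 0, 0.037], [0, 0, 0.047], [0, 0, 0.057], [0, 0, 0.057]], fingers=[-1, -1, -1, -1, -1, -1, -1])

```text
clock: 19.7
tool_pos: [0.5721, -0.0489, 0.1314]
tool_rot: [-0.0, -0.306, 0.952, 0.0]
contact_force: [-5.0, -2.6, 0.6]
gripper_width: 0.0
grip_force: 2.5
```

```bash
python3 - <<'E'
from h import *
tang()
fs=[]
for i in range(4):
    f=grab('top'); fs.append(manip.read_state()['contact_force'])
print(np.mean(fs,0),np.std(fs,0))
P=cloud(f)
m=(abs(P[...,2]-.08)<.012)&(np.hypot(P[...,0]-C[0],P[...,1]-C[1])>.04)&(np.hypot(P[...,0]-C[0],P[...,1]-C[1])<.16)
q=P[m]-[*C,0]; r=np.hypot(q[:,0],q[:,1]); a=np.degrees(np.arctan2(q[:,1],q[:,0]))
for lo in (.04,.06,.08,.1,.12,.135):
    k=(r>lo)&(r<lo+.02); print(lo,k.sum(),np.median(a[k]) if k.any() else '')
d=P[(abs(P[...,2]-.152)<.006)&(np.hypot(P[...,0]-C[0],P[...,1]-C[1])<.03)]; print('drum top',len(d),d.mean(0) if len(d) else '')
E
```

```text
ang 134.23922596523457 r 0.10416511117021603 Ft -5.436272095180392 Fr 1.6490390178584946 Fz 0.5772218060545656 [ 0.57212861 -0.04887266  0.13137854]
[-4.73683913 -1.81662191  0.27431005] [0.15834275 0.61932573 0.31040354]
0.04 0 
0.06 0 
0.08 0 
0.1 0 
0.12 0 
0.135 0 
drum top 26 [ 0.64917363 -0.12795043  0.15382066]
```

Call:
carry_out(slide=[[-1, 0.2, 0], [-2, 0.4, 0], [-3, 0.5, 0], [-4, 0.6, 0], [-5, 0.7, 0], [-5, 0.7, 0], [-5, 0.7, 0]], rot=[[0, 0, 0.01], [0, 0, 0.02], [0, 0, 0.03], [0, 0, 0.037], [0, 0, 0.047], [0, 0, 0.047], [0, 0, 0.047]], fingers=[-1, -1, -1, -1, -1, -1, -1])

```text
clock: 20.48
tool_pos: [0.5753, -0.0457, 0.1313]
tool_rot: [-0.001, -0.284, 0.959, 0.0]
contact_force: [-6.8, -3.4, 2.6]
gripper_width: 0.0
grip_force: 3.4
```

```bash
cat >> h.py <<'E'
def force():
    tang(); F=[]
    for i in range(4): imaging.grab_frame('top'); F.append(manip.read_state()['contact_force'])
    F=np.mean(F,0); s=manip.read_state(); x=Tt(s)[:3,0]; y=Tt(s)[:3,1]; print('avg F along tool x,y:',F@x,F@y,'z',F[2],'yaw',np.degrees(np.arctan2(x[1],x[0])))
E
python3 -c "
from h import *
force()"
```

```text
ang 131.76382941104774 r 0.10429149176095323 Ft -7.3781490234929885 Fr 1.9646032384248684 Fz 2.566664649805092 [ 0.57533543 -0.04570933  0.13133577]
avg F along tool x,y: 6.754834305571953 0.4935215955331213 z 0.9841578312796117 yaw -146.99984062157176
```

Call:
carry_out(slide=[[-1, 0.2, 0], [-2, 0.3, 0], [-3, 0.4, 0], [-4, 0.5, 0], [-4, 0.5, 0], [-4, 0.5, 0]], rot=[[0, 0, 0.01], [0, 0, 0.02], [0, 0, 0.03], [0, 0, 0.038], [0, 0, 0.038], [0, 0, 0.038]], fingers=[-1, -1, -1, -1, -1, -1])

```text
clock: 21.18
tool_pos: [0.5757, -0.045, 0.1312]
tool_rot: [-0.005, -0.266, 0.964, -0.0]
contact_force: [-14.5, -9.9, 8.1]
gripper_width: -0.001
grip_force: 8.4
```

```bash
python3 -c "
from h import *
force()"
```

```text
ang 131.3508734036785 r 0.10458505315199439 Ft -17.42326011218907 Fr 2.1394072558593717 Fz 8.099442664013237 [ 0.57570395 -0.04499032  0.13119169]
avg F along tool x,y: 16.452943056776476 -0.5199383883271089 z 7.604722924105295 yaw -149.20030817939775
```

Resistance jumped to about 16 N with the bar barely moving, so it's tight. I'll back off, rise, and look from away.

Call:
carry_out(slide=[[3, 0, 0], [8, 0, 0], [15, 0, 0], [22, 0, 0], [25, 0, 0], [25, 0, -10], [25, 0, -40], [25, 0, -75], [25, 0, -110], [25, 0, -145], [25, 20, -160], [25, 50, -160], [25, 50, -160], [25, 50, -160]], rot=[[0, 0, 0], [0, 0, 0], [0, 0, 0], [0, 0, 0], [0, 0, 0], [0, 0, 0], [0, 0, 0], [0, 0, 0], [0, 0, 0], [0, 0, 0], [0, 0, 0], [0, 0, 0], [0, 0, 0], [0, 0, 0]], fingers=[-1, -1, -1, -1, -1, -1, -1, -1, -1, -1, -1, -1, -1, -1])

```text
clock: 22.55
tool_pos: [0.5324, -0.0115, 0.2931]
tool_rot: [0.002, -0.267, 0.964, 0.0]
contact_force: [0.2, 0.4, 0.0]
gripper_width: 0.0
grip_force: 0.0
```

```bash
python3 - <<'E'
from h import *
w=grab('wrist'); t=grab('top'); s=grab('side'); print(w['s']['tool_pos'],w['s']['contact_force'])
a=cv2.resize(t['img'][150:225,150:320],None,fx=2.35,fy=2.35,interpolation=3); b=cv2.resize(s['img'][130:240,160:340],None,fx=2.2,fy=2.2,interpolation=3)
H=np.zeros((600,800,3),np.uint8); H[:a.shape[0],:a.shape[1]]=a[:,:400]; H[:b.shape[0],400:400+b.shape[1]]=b[:,:400]
c=cv2.resize(w['img'],(440,330)); H[260:590,180:620]=c
cv2.imwrite('pics/end.png',H[:,:,::-1])
for n,f in(('t',t),('s',s)):
    P=cloud(f); rr=np.hypot(P[...,0]-C[0],P[...,1]-C[1])
    q=P[(P[...,2]>.146)&(P[...,2]<.158)&(rr<.03)]; print(n,'top',len(q),(q.min(0)+q.max(0))/2, q.mean(0))
    q=P[(P[...,2]>.068)&(P[...,2]<.09)&(rr>.07)&(rr<.15)]-[*C,0]; print('bar',len(q),np.degrees(np.arctan2(np.median(q[:,1]),np.median(q[:,0]))))
E
```

```text
[ 0.53239624 -0.01153701  0.29314517] [0.17716779 0.39786942 0.00824328]
t top 76 [ 0.64601242 -0.119545    0.15273672] [ 0.64504608 -0.11962391  0.15326566]
bar 1 155.3359789050066
s top 99 [ 0.64585348 -0.12148775  0.15143204] [ 0.64379254 -0.12221826  0.15263634]
bar 131 152.3250667542494
```

View pics/end.png

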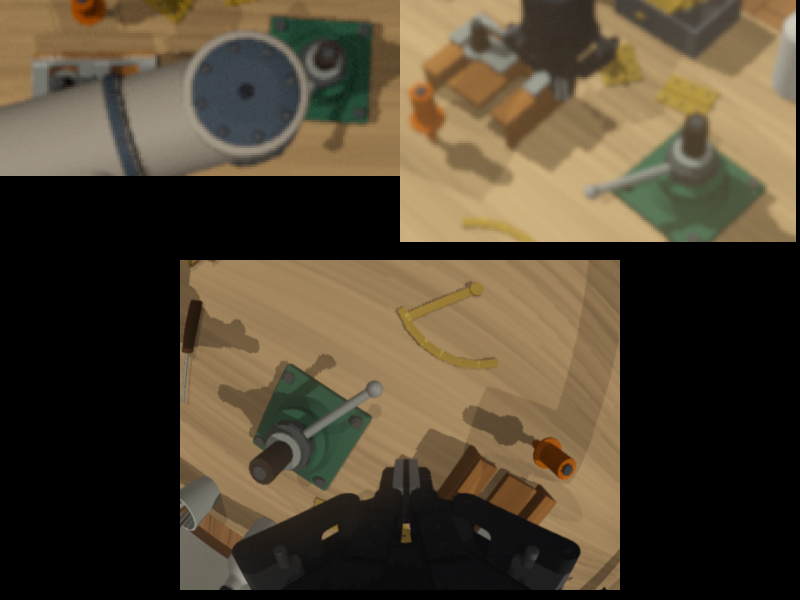

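The drum stands upright in the collet, but the bar looks less far round than the fingers went: in the wrist inset it runs from (305,435) to its ball at (374,388). I'll measure its angle properly.

```bash
python3 - <<'E'
from h import *
w=grab('wrist'); S=grab('side')
k=512/440
for u,v in((374,388),(345,408),(312,431)):
    p=onz(w,(u-180)*k,(v-260)*k,.074)[:2]-C; print(np.degrees(np.arctan2(p[1],p[0])),np.hypot(*p))
for u,v in((592,191),(640,178)):
    p=onz(S,160+(u-400)/2.2,130+v/2.2,.074)[:2]-C; print('side',np.degrees(np.arctan2(p[1],p[0])),np.hypot(*p))
E
```

```text
152.77182081222244 0.13638832571800766
152.16076983596037 0.09417904175691116
150.57915952288923 0.04093837829379634
side 151.46539542644035 0.13509267939543376
side 153.18743950983193 0.07186361910034365
```

The bar sits at about 152°, turned roughly 0.97 rad, so it came back after release or was lost during the push. I'll push again from there while tracking its angle in the side view.

```bash
cat >> h.py <<'E'
def bar():
    f=grab('side'); P=cloud(f); rr=np.hypot(P[...,0]-C[0],P[...,1]-C[1]); hs=cv2.cvtColor(f['img'],cv2.COLOR_RGB2HSV)
    q=P[(P[...,2]>.072)&(P[...,2]<.086)&(rr>.04)&(rr<.15)&(hs[...,1]<70)&(hs[...,2]>90)]-[*C,0]
    a=np.degrees(np.arctan2(q[:,1],q[:,0]))%360; print('bar',len(q),np.percentile(a,[10,50,90]).round(1) if len(q) else '')
E
python3 -c "
from h import *
bar(); print(*mv(.539,-.099,.293,-117.5))"
```

```text
bar 161 [149.1 152.5 154.6]
[ 38.3 -76.9  -1.9] [ 3.000e-04 -5.000e-04 -5.538e-01]
```

Call:
carry_out(slide=[[12, -25, 0], [25, -50, 0], [38, -77, 0], [38, -77, 0], [38, -77, 0], [38, -77, 20], [38, -77, 55], [38, -77, 90], [38, -77, 125], [38, -77, 150], [38, -77, 161], [38, -77, 161], [38, -77, 161]], rot=[[0, 0, -0.11], [0, 0, -0.22], [0, 0, -0.33], [0, 0, -0.44], [0, 0, -0.55], [0, 0, -0.55], [0, 0, -0.55], [0, 0, -0.55], [0, 0, -0.55], [0, 0, -0.55], [0, 0, -0.55], [0, 0, -0.55], [0, 0, -0.55]], fingers=[-1, -1, -1, -1, -1, -1, -1, -1, -1, -1, -1, -1, -1])

```text
clock: 23.93
tool_pos: [0.5392, -0.099, 0.1301]
tool_rot: [-0.001, -0.517, 0.856, 0.0]
contact_force: [0.4, -0.4, 0.5]
gripper_width: 0.002
grip_force: 0.0
```

```bash
python3 -c "
from h import *
force(); bar(); arc([-207.5,-212,-216,-220,-224,-228,-232,-236,-240],.017)"
```

```text
ang 166.94816427418957 r 0.10844872828136075 Ft -0.2921414870020653 Fr -0.4698123827308163 Fz 0.526112113448836 [ 0.53915292 -0.09900875  0.13009776]
avg F along tool x,y: 0.0008034418605912578 -0.1276982621801402 z 0.35720335183565904 yaw -117.67232475688849
bar 14 [169.8 171.8 172.8]
-207.5 [-9.3  0.4 -0.3] [-0.0022  0.0013 -0.003 ]
-212 [-17.6   1.4  -0.3] [-0.0022  0.0013  0.0755]
-216 [-25.1   1.8  -0.3] [-0.0021  0.0014  0.1453]
-220 [-32.5   1.7  -0.3] [-0.0021  0.0015  0.2152]
-224 [-39.9   1.   -0.3] [-0.002   0.0016  0.285 ]
-228 [-47.2  -0.2  -0.3] [-0.002   0.0016  0.3548]
-232 [-54.4  -1.9  -0.3] [-0.0019  0.0017  0.4246]
-236 [-61.5  -4.   -0.2] [-0.0019  0.0018  0.4944]
-240 [-68.4  -6.7  -0.2] [-0.0018  0.0018  0.5642]
```

Call:
carry_out(slide=[[-4, 0, 0], [-7, 0.3, 0], [-9, 0.5, 0], [-11, 0.5, 0], [-13, 1, 0], [-15, 1, 0], [-17.5, 1.5, 0], [-17.5, 1.5, 0]], rot=[[0, 0, 0], [0, 0, 0], [0, 0, 0], [0, 0, 0.02], [0, 0, 0.035], [0, 0, 0.055], [0, 0, 0.075], [0, 0, 0.075]], fingers=[-1, -1, -1, -1, -1, -1, -1, -1])

```text
clock: 24.85
tool_pos: [0.546, -0.0822, 0.1304]
tool_rot: [-0.0, -0.484, 0.875, -0.0]
contact_force: [-0.0, -2.0, 0.7]
gripper_width: -0.002
grip_force: 0.8
```

```bash
python3 -c "
from h import *
force(); bar()
w=grab('wrist'); save(w,'x.png')
# bar seen beside the fingers: bright grey pixels with depth-derived z near bar
h=cv2.cvtColor(w['img'],cv2.COLOR_RGB2HSV)
v,u=np.nonzero((h[...,1]<45)&(h[...,2]>100)&(w['depth']>0))
P=np.array([dep(w,a,b) for a,b in zip(u,v)]); q=P[:,:2]-C; r=np.hypot(*q.T); m=(P[:,2]>.06)&(P[:,2]<.086)&(r>.035)&(r<.15)
a=np.degrees(np.arctan2(q[m,1],q[m,0]))%360; print('wrist bar',m.sum(),[(lo,int(k.sum()),a[k].mean().round(1)) for lo in (.035,.055,.075,.095,.115,.13) for k in [(r[m]>lo)&(r[m]<lo+.02)] if k.any()])
"
```

```text
ang 157.32713844148952 r 0.10707274835035768 Ft -1.901716470899114 Fr -0.7573433407749575 Fz 0.7285276616538472 [ 0.54600175 -0.08222677  0.1304181 ]
avg F along tool x,y: 1.5056838965096973 -1.0285755308943665 z 0.8406418335443876 yaw -121.96861167855432
bar 37 [149.5 152.5 163.4]
wrist bar 39 [(0.035, 39, np.float64(146.6))]
```

Call:
carry_out(slide=[[-2, 0.2, 0], [-4, 0.5, 0], [-6, 0.7, 0], [-7.5, 1, 0], [-10, 1, 0], [-12, 1, 0], [-15, 1, 0], [-15, 1, 0], [-15, 1, 0]], rot=[[0, 0, 0.02], [0, 0, 0.04], [0, 0, 0.055], [0, 0, 0.07], [0, 0, 0.095], [0, 0, 0.115], [0, 0, 0.14], [0, 0, 0.14], [0, 0, 0.14]], fingers=[-1, -1, -1, -1, -1, -1, -1, -1, -1])

```text
clock: 25.9
tool_pos: [0.5528, -0.0687, 0.1301]
tool_rot: [-0.0, -0.423, 0.906, 0.0]
contact_force: [-1.5, -0.5, 0.4]
gripper_width: -0.001
grip_force: 0.9
```

```bash
cat >> h.py <<'E'
def wbar():
    w=grab('wrist'); h=cv2.cvtColor(w['img'],cv2.COLOR_RGB2HSV)
    v,u=np.nonzero((h[...,1]<45)&(h[...,2]>100)&(w['depth']>0))
    P=np.array([dep(w,a,b) for a,b in zip(u,v)]); q=P[:,:2]-C; r=np.hypot(*q.T); m=(P[:,2]>.06)&(P[:,2]<.086)&(r>.035)&(r<.15)
    a=np.degrees(np.arctan2(q[m,1],q[m,0]))%360; print('wrist bar',m.sum(),[(lo,int(k.sum()),a[k].mean().round(1),a[k].min().round(1),a[k].max().round(1)) for lo in (.035,.055,.075,.095,.115,.13) for k in [(r[m]>lo)&(r[m]<lo+.02)] if k.any()]); return w
E
python3 -c "
from h import *
force(); w=wbar(); bar(); save(w,'end2.png',k=1.5)"
```

```text
ang 149.22163686866327 r 0.10704739147669928 Ft -1.237559084127947 Fr 1.0118883531250096 Fz 0.43169612869139257 [ 0.55282989 -0.06872187  0.13013813]
avg F along tool x,y: 1.361084874070003 0.8809915194112706 z 0.21589017684411893 yaw -129.98336979269698
wrist bar 41 [(0.035, 41, np.float64(138.7), np.float64(135.4), np.float64(141.6))]
bar 46 [139.1 144.  155.3]
```

```bash
cat >> h.py <<'E'
def occ(n='side'):
    "angle of points at bar height by radius and brightness"
    f=grab(n); P=cloud(f); q=P[...,:2]-C; r=np.hypot(q[...,0],q[...,1]); a=np.degrees(np.arctan2(q[...,1],q[...,0]))%360; g=f['img'].mean(-1)
    for lo in np.arange(.04,.15,.012):
        m=(r>lo)&(r<lo+.012)&(P[...,2]>.066)&(P[...,2]<.09)&(a>90)&(a<230)
        b=m&(g>75); d=m&(g<=75); print(lo.round(3),'bright',b.sum(),np.median(a[b]).round(1) if b.any() else '','dark',d.sum(),np.median(a[d]).round(1) if d.any() else '')
E
python3 -c "
from h import *
occ()"
```

```text
0.04 bright 16 142.2 dark 0 
0.052 bright 9 144.0 dark 0 
0.064 bright 0  dark 0 
0.076 bright 0  dark 0 
0.088 bright 0  dark 8 153.8
0.1 bright 19 154.5 dark 0 
0.112 bright 15 152.0 dark 4 151.7
0.124 bright 1 144.9 dark 0 
0.136 bright 11 143.3 dark 0 
0.148 bright 0  dark 0
```

The bar is tracking the fingers (ball near 143°). Continue in bigger steps while tracking it.

Call:
carry_out(slide=[[-2, 0.2, 0], [-4, 0.5, 0], [-6, 0.7, 0], [-7.5, 1, 0], [-10, 1, 0], [-12, 1, 0], [-15, 1, 0], [-15, 1, 0], [-15, 1, 0]], rot=[[0, 0, 0.02], [0, 0, 0.04], [0, 0, 0.055], [0, 0, 0.07], [0, 0, 0.095], [0, 0, 0.115], [0, 0, 0.14], [0, 0, 0.14], [0, 0, 0.14]], fingers=[-1, -1, -1, -1, -1, -1, -1, -1, -1])

```text
clock: 27.0
tool_pos: [0.5618, -0.0566, 0.1302]
tool_rot: [-0.0, -0.358, 0.934, 0.0]
contact_force: [-4.7, -0.4, -0.4]
gripper_width: 0.001
grip_force: 1.5
```

```bash
python3 -c "
from h import *
force(); wbar(); occ()"
```

```text
ang 141.1573698440025 r 0.10662821499699142 Ft -3.282477718784312 Fr 3.3795226463098462 Fz -0.36389362596909347 [ 0.56175032 -0.05662454  0.13019791]
avg F along tool x,y: 2.6359492895226153 1.9833486880532702 z 0.1329826679753151 yaw -138.00440982264624
wrist bar 99 [(0.035, 99, np.float64(133.5), np.float64(127.1), np.float64(137.0))]
0.04 bright 16 133.9 dark 0 
0.052 bright 14 133.5 dark 0 
0.064 bright 2 135.7 dark 0 
0.076 bright 2 134.9 dark 0 
0.088 bright 6 146.1 dark 3 145.5
0.1 bright 18 146.9 dark 2 145.7
0.112 bright 17 144.9 dark 1 143.8
0.124 bright 3 135.1 dark 0 
0.136 bright 9 135.6 dark 0 
0.148 bright 0  dark 0
```

Call:
carry_out(slide=[[-2, 0.3, 0], [-4, 0.6, 0], [-6, 0.8, 0], [-8, 1, 0], [-10, 1, 0], [-12, 1, 0], [-13, 1, 0], [-13, 1, 0], [-13, 1, 0]], rot=[[0, 0, 0.02], [0, 0, 0.04], [0, 0, 0.055], [0, 0, 0.07], [0, 0, 0.095], [0, 0, 0.115], [0, 0, 0.12], [0, 0, 0.12], [0, 0, 0.12]], fingers=[-1, -1, -1, -1, -1, -1, -1, -1, -1])

```text
clock: 28.05
tool_pos: [0.5705, -0.0473, 0.1303]
tool_rot: [-0.001, -0.301, 0.954, 0.0]
contact_force: [-5.5, -1.2, 1.8]
gripper_width: -0.002
grip_force: 2.3
```

```bash
python3 -c "
from h import *
force(); occ()"
```

```text
ang 134.28385245383117 r 0.10644548822048264 Ft -4.7818300169531165 Fr 2.9567316756987494 Fz 1.7900253664327341 [ 0.57047832 -0.04729679  0.13028091]
avg F along tool x,y: 4.77057002374634 2.604622915800183 z 1.4287578308592224 yaw -144.96133272352475
0.04 bright 20 127.0 dark 0 
0.052 bright 18 126.4 dark 0 
0.064 bright 6 129.7 dark 0 
0.076 bright 0  dark 0 
0.088 bright 8 139.1 dark 2 139.2
0.1 bright 18 139.8 dark 3 138.7
0.112 bright 20 138.1 dark 1 136.4
0.124 bright 4 128.0 dark 0 
0.136 bright 8 129.2 dark 0 
0.148 bright 0  dark 0
```

Call:
carry_out(slide=[[-1, 0.3, 0], [-2, 0.6, 0], [-3, 0.8, 0], [-4, 1, 0], [-5, 1.2, 0], [-6, 1.2, 0], [-6, 1.2, 0]], rot=[[0, 0, 0.01], [0, 0, 0.02], [0, 0, 0.03], [0, 0, 0.037], [0, 0, 0.047], [0, 0, 0.055], [0, 0, 0.055]], fingers=[-1, -1, -1, -1, -1, -1, -1])

```text
clock: 28.88
tool_pos: [0.574, -0.0436, 0.1302]
tool_rot: [-0.002, -0.275, 0.962, -0.0]
contact_force: [-7.7, -3.8, 2.2]
gripper_width: -0.001
grip_force: 3.9
```

```bash
python3 -c "
from h import *
force(); occ()"
```

```text
ang 131.5299395225495 r 0.10674978920349662 Ft -8.256822850152245 Fr 2.289468909840273 Fz 2.159449668590248 [ 0.57402368 -0.04358611  0.13023982]
avg F along tool x,y: 7.629789766118862 1.2121500869749766 z 2.672725523607297 yaw -148.1154765607527
0.04 bright 16 124.9 dark 0 
0.052 bright 20 125.0 dark 0 
0.064 bright 8 124.5 dark 0 
0.076 bright 0  dark 0 
0.088 bright 6 136.2 dark 2 136.8
0.1 bright 22 137.1 dark 3 135.6
0.112 bright 15 134.1 dark 1 135.1
0.124 bright 5 125.8 dark 0 
0.136 bright 7 126.2 dark 0 
0.148 bright 0  dark 0
```

Call:
carry_out(slide=[[-0.5, 0, 0], [-1, 0, 0], [-1.5, 0, 0], [-2, 0, 0], [-2, 0, 0], [-2, 0, 0]], rot=[[0, 0, 0], [0, 0, 0], [0, 0, 0], [0, 0, 0], [0, 0, 0], [0, 0, 0]], fingers=[-1, -1, -1, -1, -1, -1])

```text
clock: 29.63
tool_pos: [0.5743, -0.0434, 0.1302]
tool_rot: [-0.003, -0.275, 0.962, -0.0]
contact_force: [-11.5, -5.1, 5.5]
gripper_width: -0.0
grip_force: 6.3
```

```bash
python3 -c "
from h import *
force()"
```

```text
ang 131.35433731785471 r 0.10666175101011478 Ft -12.002207465785357 Fr 3.773834151944649 Fz 5.457664230647952 [ 0.5743271  -0.04343565  0.13017942]
avg F along tool x,y: 12.693511424931698 1.7334383424340916 z 5.997451475947514 yaw -148.1277319557922
```

Call:
carry_out(slide=[[1, 0, 0], [2, 0, 0], [3, 0, 0], [4, 0, 0], [5, 0, 0], [6, 0, 0], [7, 0, 0], [8, 0, 0], [8, 0, 0]], rot=[[0, 0, 0], [0, 0, 0], [0, 0, 0], [0, 0, 0], [0, 0, 0], [0, 0, 0], [0, 0, 0], [0, 0, 0], [0, 0, 0]], fingers=[-1, -1, -1, -1, -1, -1, -1, -1, -1])

```text
clock: 30.58
tool_pos: [0.5701, -0.0464, 0.1304]
tool_rot: [0.0, -0.275, 0.961, -0.0]
contact_force: [-1.9, -2.0, -0.6]
gripper_width: -0.003
grip_force: 1.3
```

```bash
python3 -c "
from h import *
force(); occ()"
```

```text
ang 134.09521793229882 r 0.10732040997296262 Ft -2.753813800429969 Fr -0.0918143393152691 Fz -0.625012169505892 [ 0.57012079 -0.04642416  0.13044402]
avg F along tool x,y: 2.7637597656381248 -0.9551329812581704 z -1.3075154796179285 yaw -148.04341258095644
0.04 bright 20 126.2 dark 0 
0.052 bright 17 126.5 dark 0 
0.064 bright 5 129.3 dark 0 
0.076 bright 0  dark 0 
0.088 bright 8 138.3 dark 1 139.5
0.1 bright 15 140.0 dark 4 138.7
0.112 bright 18 137.5 dark 1 136.7
0.124 bright 4 129.0 dark 0 
0.136 bright 7 128.6 dark 0 
0.148 bright 0  dark 0
```

The jaws are sprung, so the bar kicked back when I backed away fast. Release slowly this time so friction holds it.

Call:
carry_out(slide=[[0.3, 0, 0], [0.6, 0, 0], [0.9, 0, 0], [1.2, 0, 0], [1.5, 0, 0], [1.8, 0, 0], [2.1, 0, 0], [2.4, 0, 0], [2.7, 0, 0], [3.0, 0, 0], [3.3, 0, 0], [3.6, 0, 0], [3.9, 0, 0], [4.2, 0, 0], [4.5, 0, 0], [4.8, 0, 0], [5.1, 0, 0], [5.4, 0, 0], [5.4, 0, 0]], rot=[[0, 0, 0], [0, 0, 0], [0, 0, 0], [0, 0, 0], [0, 0, 0], [0, 0, 0], [0, 0, 0], [0, 0, 0], [0, 0, 0], [0, 0, 0], [0, 0, 0], [0, 0, 0], [0, 0, 0], [0, 0, 0], [0, 0, 0], [0, 0, 0], [0, 0, 0], [0, 0, 0], [0, 0, 0]], fingers=[-1, -1, -1, -1, -1, -1, -1, -1, -1, -1, -1, -1, -1, -1, -1, -1, -1, -1, -1])

```text
clock: 32.42
tool_pos: [0.5654, -0.0492, 0.1304]
tool_rot: [0.0, -0.275, 0.961, -0.0]
contact_force: [-1.1, -2.2, -0.1]
gripper_width: -0.001
grip_force: 1.0
```

```bash
python3 -c "
from h import *
force(); occ()"
```

```text
ang 136.89494799476606 r 0.1087957888064504 Ft -2.3950810436010395 Fr -0.7312693520353636 Fz -0.14612963776495905 [ 0.56536797 -0.04915569  0.13040288]
avg F along tool x,y: 1.990165091017951 -1.5121613831231773 z 0.1317909583609726 yaw -148.03917213403255
0.04 bright 16 129.5 dark 0 
0.052 bright 17 129.9 dark 0 
0.064 bright 4 131.4 dark 0 
0.076 bright 0  dark 0 
0.088 bright 8 142.1 dark 0 
0.1 bright 14 142.5 dark 4 141.9
0.112 bright 23 140.9 dark 1 137.4
0.124 bright 5 131.2 dark 0 
0.136 bright 8 131.1 dark 0 
0.148 bright 0  dark 0
```

Call:
carry_out(slide=[[0.5, 0, 0], [1, 0, 0], [1.5, 0, 0], [2, 0, 0], [2.5, 0, 0], [3, 0, 0], [3.5, 0, 0], [4, 0, 0], [4.5, 0, 0], [5, 0, 0], [5.5, 0, 0], [6, 0, 0], [6, 0, 0]], rot=[[0, 0, 0], [0, 0, 0], [0, 0, 0], [0, 0, 0], [0, 0, 0], [0, 0, 0], [0, 0, 0], [0, 0, 0], [0, 0, 0], [0, 0, 0], [0, 0, 0], [0, 0, 0], [0, 0, 0]], fingers=[-1, -1, -1, -1, -1, -1, -1, -1, -1, -1, -1, -1, -1])

```text
clock: 33.75
tool_pos: [0.5602, -0.0523, 0.1304]
tool_rot: [-0.0, -0.275, 0.961, 0.0]
contact_force: [0.2, -2.1, -0.6]
gripper_width: 0.003
grip_force: 0.9
```

```bash
python3 -c "
from h import *
force(); occ()"
```

```text
ang 139.91884289354735 r 0.11052864732946759 Ft -1.4761379325143884 Fr -1.5247258375789743 Fz -0.5584490247254782 [ 0.56023086 -0.05233369  0.13037831]
avg F along tool x,y: 1.720915482155096 -1.3275192493939312 z -0.09414137917017483 yaw -148.03815867289444
0.04 bright 16 132.5 dark 0 
0.052 bright 15 133.5 dark 0 
0.064 bright 1 135.2 dark 1 134.9
0.076 bright 0  dark 0 
0.088 bright 0  dark 0 
0.1 bright 12 145.7 dark 9 145.0
0.112 bright 24 144.4 dark 0 
0.124 bright 8 134.8 dark 0 
0.136 bright 9 134.3 dark 0 
0.148 bright 0  dark 0
```

Call:
carry_out(slide=[[0.5, 0, 0], [1, 0, 0], [1.5, 0, 0], [2, 0, 0], [2.5, 0, 0], [3, 0, 0], [3.5, 0, 0], [4, 0, 0], [4.5, 0, 0], [5, 0, 0], [5.5, 0, 0], [6, 0, 0], [6.5, 0, 0], [7, 0, 0], [7.5, 0, 0], [8, 0, 0], [8, 0, 0]], rot=[[0, 0, -0.01], [0, 0, -0.02], [0, 0, -0.03], [0, 0, -0.04], [0, 0, -0.05], [0, 0, -0.06], [0, 0, -0.07], [0, 0, -0.08], [0, 0, -0.09], [0, 0, -0.1], [0, 0, -0.11], [0, 0, -0.12], [0, 0, -0.13], [0, 0, -0.14], [0, 0, -0.15], [0, 0, -0.16], [0, 0, -0.16]], fingers=[-1, -1, -1, -1, -1, -1, -1, -1, -1, -1, -1, -1, -1, -1, -1, -1, -1])

```text
clock: 35.42
tool_pos: [0.5534, -0.0566, 0.1304]
tool_rot: [-0.0, -0.352, 0.936, 0.0]
contact_force: [-1.0, -1.4, -0.6]
gripper_width: -0.0
grip_force: 0.6
```

```bash
python3 -c "
from h import *
force(); occ()"
```

```text
ang 143.77976780700502 r 0.11325550476844091 Ft -1.7336757553185047 Fr -0.0798143859569505 Fz -0.6347569040473112 [ 0.55343093 -0.05657839  0.13038745]
avg F along tool x,y: 1.3809440964275823 -0.5242252719804535 z -0.2856602076860558 yaw -138.8805449647911
0.04 bright 17 134.7 dark 0 
0.052 bright 15 136.4 dark 0 
0.064 bright 4 137.9 dark 2 139.2
0.076 bright 0  dark 0 
0.088 bright 0  dark 0 
0.1 bright 12 149.0 dark 6 148.1
0.112 bright 23 148.6 dark 2 146.0
0.124 bright 9 144.6 dark 0 
0.136 bright 5 138.3 dark 0 
0.148 bright 0  dark 0
```

Call:
carry_out(slide=[[1, 0, 0], [2, 0, 0], [3, 0, 0], [4, 0, 0], [5, 0, 0], [6, 0, 0], [7, 0, 0], [8, 0, 0], [9, 0, 0], [10, 0, 0], [11, 0, 0], [12, 0, 0], [12, 0, 0]], rot=[[0, 0, -0.01], [0, 0, -0.02], [0, 0, -0.03], [0, 0, -0.04], [0, 0, -0.05], [0, 0, -0.06], [0, 0, -0.07], [0, 0, -0.08], [0, 0, -0.09], [0, 0, -0.1], [0, 0, -0.11], [0, 0, -0.12], [0, 0, -0.12]], fingers=[-1, -1, -1, -1, -1, -1, -1, -1, -1, -1, -1, -1, -1])

```text
clock: 36.75
tool_pos: [0.5443, -0.0645, 0.1304]
tool_rot: [-0.0, -0.407, 0.913, 0.0]
contact_force: [0.1, -0.3, 0.4]
gripper_width: -0.006
grip_force: 0.5
```

```bash
python3 -c "
from h import *
force(); occ()"
```

```text
ang 149.59244781337605 r 0.11649397114580015 Ft -0.2392976932461223 Fr -0.25395015254715747 Fz 0.42051903281528435 [ 0.54433013 -0.06453687  0.13039811]
avg F along tool x,y: 0.8992349411964713 -0.4586034541127337 z -0.16369922415913865 yaw -132.00046108748884
0.04 bright 18 144.1 dark 0 
0.052 bright 16 143.4 dark 0 
0.064 bright 4 145.2 dark 0 
0.076 bright 0  dark 0 
0.088 bright 0  dark 0 
0.1 bright 3 153.9 dark 8 154.3
0.112 bright 19 154.5 dark 1 155.6
0.124 bright 16 151.4 dark 4 151.1
0.136 bright 3 145.6 dark 0 
0.148 bright 0  dark 0
```

Call:
carry_out(slide=[[2, 0, 0], [6, 0, 0], [10, 0, 0], [14, 0, 0], [14, 0, 0], [14, 0, 0]], rot=[[0, 0, 0], [0, 0, 0], [0, 0, 0], [0, 0, 0], [0, 0, 0], [0, 0, 0]], fingers=[-1, -1, -1, -1, -1, -1])

```text
clock: 37.5
tool_pos: [0.535, -0.075, 0.1305]
tool_rot: [0.0, -0.407, 0.914, -0.0]
contact_force: [-0.3, 0.4, 0.0]
gripper_width: -0.003
grip_force: 0.0
```

```bash
python3 -c "
from h import *
force(); occ(); f=grab('side'); P=cloud(f); rr=np.hypot(P[...,0]-C[0],P[...,1]-C[1])
q=P[(P[...,2]>.14)&(P[...,2]<.17)&(rr<.025)]; print(len(q),np.percentile(q[:,2],[50,80,90,95]),q.mean(0))
for lo in (.10,.115,.13): q=P[(P[...,2]>lo)&(P[...,2]<lo+.015)&(rr<.03)]; print(lo,len(q),q.mean(0))"
```

```text
ang 156.1841796619685 r 0.12004414258778827 Ft 0.26694997719090385 Fr 0.4220957012484032 Fz 0.037161907680680235 [ 0.53497783 -0.07502643  0.13049625]
avg F along tool x,y: -0.2810699976634688 0.1259232498045705 z 0.3469289486142267 yaw -131.9932843838271
0.04 bright 14 149.3 dark 0 
0.052 bright 4 150.3 dark 0 
0.064 bright 0  dark 0 
0.076 bright 0  dark 2 146.1
0.088 bright 0  dark 0 
0.1 bright 0  dark 3 161.0
0.112 bright 16 160.8 dark 5 160.8
0.124 bright 26 157.7 dark 2 157.1
0.136 bright 3 150.6 dark 0 
0.148 bright 0  dark 0 
121 [0.15245601 0.15436897 0.15545215 0.15655863] [ 0.64262921 -0.12323154  0.15126099]
0.1 45 [ 0.63621792 -0.1270331   0.10688151]
0.115 40 [ 0.63638519 -0.1276568   0.12301072]
0.13 36 [ 0.63633822 -0.12843355  0.13756954]
```

```bash
python3 -c "
from h import *
occ(); arc([-208,-214,-220,-226,-230,-234,-236],.017)"
```

```text
0.04 bright 14 148.7 dark 0 
0.052 bright 4 150.2 dark 1 150.6
0.064 bright 0  dark 0 
0.076 bright 0  dark 2 146.0
0.088 bright 0  dark 0 
0.1 bright 1 160.0 dark 4 160.8
0.112 bright 14 161.3 dark 4 160.5
0.124 bright 27 159.2 dark 3 157.4
0.136 bright 3 150.4 dark 0 
0.148 bright 0  dark 0 
-208 [  4.8 -16.3  -1.6] [-0.      0.     -0.2441]
-214 [ -5.6 -12.5  -1.6] [-0.      0.     -0.1394]
-220 [-16.4  -9.8  -1.6] [-0.      0.     -0.0347]
-226 [-27.5  -8.2  -1.6] [-0.    0.    0.07]
-230 [-34.9  -7.8  -1.6] [-0.      0.      0.1398]
-234 [-42.3  -7.9  -1.6] [-0.      0.      0.2096]
-236 [-46.   -8.1  -1.6] [-0.      0.      0.2445]
```

Call:
carry_out(slide=[[5, -8, 0], [4.8, -16.3, 0], [0, -14.5, 0], [-5.6, -12.5, 0], [-11, -11, 0], [-16.4, -9.8, 0], [-22, -9, 0], [-27.5, -8.2, 0], [-31, -8, 0], [-35, -7.8, 0], [-38.5, -7.8, 0], [-42.3, -7.9, 0], [-44, -8, 0], [-46, -8, 0], [-47, -8, 0], [-48, -8, 0], [-48, -8, 0], [-48, -8, 0]], rot=[[0, 0, -0.12], [0, 0, -0.24], [0, 0, -0.19], [0, 0, -0.14], [0, 0, -0.09], [0, 0, -0.035], [0, 0, 0.02], [0, 0, 0.07], [0, 0, 0.105], [0, 0, 0.14], [0, 0, 0.175], [0, 0, 0.21], [0, 0, 0.23], [0, 0, 0.245], [0, 0, 0.25], [0, 0, 0.26], [0, 0, 0.26], [0, 0, 0.26]], fingers=[-1, -1, -1, -1, -1, -1, -1, -1, -1, -1, -1, -1, -1, -1, -1, -1, -1, -1])

```text
clock: 39.35
tool_pos: [0.5721, -0.045, 0.1301]
tool_rot: [-0.001, -0.285, 0.959, -0.0]
contact_force: [-4.4, -2.2, 2.0]
gripper_width: 0.001
grip_force: 2.5
```

```bash
python3 -c "
from h import *
force(); occ()"
```

```text
ang 132.77840746399968 r 0.10698701521080874 Ft -4.706412566714495 Fr 1.3191799205123016 Fz 1.9533828217354703 [ 0.57213819 -0.04497304  0.13007421]
avg F along tool x,y: 4.628503130856665 0.2521953519184219 z 2.471084199906777 yaw -146.88010743684288
0.04 bright 16 125.4 dark 0 
0.052 bright 19 125.4 dark 0 
0.064 bright 7 126.4 dark 0 
0.076 bright 0  dark 0 
0.088 bright 9 137.2 dark 1 137.2
0.1 bright 18 138.7 dark 2 137.5
0.112 bright 17 135.9 dark 0 
0.124 bright 5 127.0 dark 0 
0.136 bright 6 127.5 dark 0 
0.148 bright 0  dark 0
```

Call:
carry_out(slide=[[-1, 0, 0], [-2, 0, 0], [-2.5, 0, 0], [-3, 0, 0], [-3.5, 0, 0], [-3.5, 0, 0], [-3.5, 0, 0], [-3.5, 0, 0], [-3.5, 0, 0], [-3.5, 0, 0]], rot=[[0, 0, 0.01], [0, 0, 0.02], [0, 0, 0.02], [0, 0, 0.02], [0, 0, 0.02], [0, 0, 0.02], [0, 0, 0.02], [0, 0, 0.02], [0, 0, 0.02], [0, 0, 0.02]], fingers=[-1, -1, -1, -1, -1, -1, -1, -1, -1, -1])

```text
clock: 40.43
tool_pos: [0.574, -0.0434, 0.13]
tool_rot: [-0.003, -0.275, 0.961, 0.0]
contact_force: [-7.8, -4.3, 4.6]
gripper_width: 0.001
grip_force: 4.1
```

```bash
python3 -c "
from h import *
force(); arc([-236,-232,-228,-224,-220,-216,-212],.017)"
```

```text
ang 131.46471515454414 r 0.10686397507907662 Ft -8.722366636029276 Fr 1.9364545223551741 Fz 4.6273370385858055 [ 0.57403909 -0.04342002  0.12997001]
avg F along tool x,y: 8.070441250130445 1.512323126448668 z 4.726036754490991 yaw -148.03158511363006
-236 [ 3.1 -1.1 -2. ] [ 0.0016 -0.0048 -0.0355]
-232 [10.4 -2.8 -2. ] [ 0.0018 -0.0048 -0.1053]
-228 [17.4 -5.  -1.9] [ 0.0019 -0.0047 -0.1751]
-224 [24.4 -7.7 -1.9] [ 0.0021 -0.0047 -0.2449]
-220 [ 31.1 -10.8  -1.9] [ 0.0023 -0.0046 -0.3147]
-216 [ 37.6 -14.4  -1.8] [ 0.0024 -0.0045 -0.3845]
-212 [ 43.8 -18.5  -1.8] [ 0.0026 -0.0044 -0.4543]
```

Call:
carry_out(slide=[[0.5, 0, 0], [1, 0, 0], [1.5, -0.3, 0], [2, -0.5, 0], [2.5, -0.8, 0], [3, -1, 0], [3.7, -1.2, 0], [4.4, -1.4, 0], [5.1, -1.6, 0], [5.8, -1.8, 0], [6.6, -2, 0], [7.4, -2.2, 0], [8.2, -2.4, 0], [9, -2.6, 0], [9.8, -2.8, 0], [10.6, -3, 0], [11.4, -3.2, 0], [12.2, -3.4, 0], [13, -3.6, 0], [13.8, -3.8, 0]], rot=[[0, 0, 0], [0, 0, -0.01], [0, 0, -0.02], [0, 0, -0.025], [0, 0, -0.03], [0, 0, -0.035], [0, 0, -0.04], [0, 0, -0.047], [0, 0, -0.054], [0, 0, -0.06], [0, 0, -0.067], [0, 0, -0.075], [0, 0, -0.083], [0, 0, -0.09], [0, 0, -0.1], [0, 0, -0.107], [0, 0, -0.115], [0, 0, -0.123], [0, 0, -0.13], [0, 0, -0.138]], fingers=[-1, -1, -1, -1, -1, -1, -1, -1, -1, -1, -1, -1, -1, -1, -1, -1, -1, -1, -1, -1])

```text
clock: 42.3
tool_pos: [0.5666, -0.0532, 0.1306]
tool_rot: [0.0, -0.341, 0.94, -0.0]
contact_force: [-1.9, -1.3, -1.8]
gripper_width: 0.003
grip_force: 0.9
```

Call:
carry_out(slide=[[0.5, -0.2, 0], [1, -0.4, 0], [1.5, -0.6, 0], [2, -0.8, 0], [2.5, -1, 0], [3, -1.1, 0], [3.5, -1.2, 0], [4, -1.3, 0], [4.5, -1.4, 0], [5, -1.5, 0], [5.5, -1.6, 0], [6, -1.7, 0], [6.5, -1.8, 0], [7, -1.9, 0], [7.5, -2, 0], [8, -2.1, 0], [8.5, -2.2, 0], [9, -2.3, 0], [9.5, -2.4, 0], [10, -2.5, 0]], rot=[[0, 0, -0.005], [0, 0, -0.01], [0, 0, -0.015], [0, 0, -0.02], [0, 0, -0.025], [0, 0, -0.03], [0, 0, -0.035], [0, 0, -0.04], [0, 0, -0.045], [0, 0, -0.05], [0, 0, -0.055], [0, 0, -0.06], [0, 0, -0.065], [0, 0, -0.07], [0, 0, -0.075], [0, 0, -0.08], [0, 0, -0.085], [0, 0, -0.09], [0, 0, -0.095], [0, 0, -0.1]], fingers=[-1, -1, -1, -1, -1, -1, -1, -1, -1, -1, -1, -1, -1, -1, -1, -1, -1, -1, -1, -1])

```text
clock: 43.97
tool_pos: [0.5605, -0.0616, 0.1305]
tool_rot: [0.0, -0.388, 0.922, -0.0]
contact_force: [-0.1, -0.6, -0.8]
gripper_width: -0.0
grip_force: 0.6
```

```bash
python3 -c "
from h import *
force(); occ()"
```

```text
ang 143.68831018758982 r 0.10461003554648136 Ft -0.5273183916151187 Fr -0.2165645432518486 Fz -0.8387360017579413 [ 0.56050445 -0.06155228  0.13046118]
avg F along tool x,y: 1.5099725929163934 -0.41232019684868493 z -0.064152546631287 yaw -134.40686666103983
0.04 bright 19 135.9 dark 0 
0.052 bright 13 137.0 dark 0 
0.064 bright 1 138.1 dark 1 137.8
0.076 bright 2 137.6 dark 0 
0.088 bright 7 148.5 dark 8 148.4
0.1 bright 20 149.0 dark 0 
0.112 bright 11 146.3 dark 3 146.7
0.124 bright 3 138.4 dark 0 
0.136 bright 9 137.8 dark 0 
0.148 bright 0  dark 0
```

Call:
carry_out(slide=[[0.5, -0.2, 0], [1, -0.4, 0], [1.5, -0.6, 0], [2, -0.8, 0], [2.5, -1, 0], [3, -1.1, 0], [3.5, -1.2, 0], [4, -1.3, 0], [4.5, -1.4, 0], [5, -1.5, 0], [5.5, -1.6, 0], [6, -1.7, 0], [6.5, -1.8, 0], [7, -1.9, 0], [7.5, -2, 0], [8, -2.1, 0], [8.5, -2.2, 0], [9, -2.3, 0], [9.5, -2.4, 0], [10, -2.5, 0]], rot=[[0, 0, -0.005], [0, 0, -0.01], [0, 0, -0.015], [0, 0, -0.02], [0, 0, -0.025], [0, 0, -0.03], [0, 0, -0.035], [0, 0, -0.04], [0, 0, -0.045], [0, 0, -0.05], [0, 0, -0.055], [0, 0, -0.06], [0, 0, -0.065], [0, 0, -0.07], [0, 0, -0.075], [0, 0, -0.08], [0, 0, -0.085], [0, 0, -0.09], [0, 0, -0.095], [0, 0, -0.1]], fingers=[-1, -1, -1, -1, -1, -1, -1, -1, -1, -1, -1, -1, -1, -1, -1, -1, -1, -1, -1, -1])

```text
clock: 45.88
tool_pos: [0.5552, -0.0704, 0.1305]
tool_rot: [0.0, -0.433, 0.901, -0.0]
contact_force: [-0.3, -0.5, -1.0]
gripper_width: -0.001
grip_force: 0.3
```

Call:
carry_out(slide=[[0.4, -0.2, 0], [0.8, -0.4, 0], [1.2, -0.6, 0], [1.6, -0.8, 0], [2, -1, 0], [2.4, -1.1, 0], [2.8, -1.2, 0], [3.2, -1.3, 0], [3.6, -1.4, 0], [4, -1.5, 0], [4.4, -1.6, 0], [4.8, -1.7, 0], [5.2, -1.8, 0], [5.6, -1.9, 0], [6, -2, 0], [6.4, -2.1, 0], [6.8, -2.2, 0], [7.2, -2.3, 0], [7.6, -2.4, 0], [8, -2.5, 0]], rot=[[0, 0, -0.004], [0, 0, -0.008], [0, 0, -0.012], [0, 0, -0.016], [0, 0, -0.02], [0, 0, -0.024], [0, 0, -0.028], [0, 0, -0.032], [0, 0, -0.036], [0, 0, -0.04], [0, 0, -0.044], [0, 0, -0.048], [0, 0, -0.052], [0, 0, -0.056], [0, 0, -0.06], [0, 0, -0.064], [0, 0, -0.068], [0, 0, -0.072], [0, 0, -0.076], [0, 0, -0.08]], fingers=[-1, -1, -1, -1, -1, -1, -1, -1, -1, -1, -1, -1, -1, -1, -1, -1, -1, -1, -1, -1])

```text
clock: 47.55
tool_pos: [0.5521, -0.0782, 0.1304]
tool_rot: [0.0, -0.469, 0.883, -0.0]
contact_force: [-0.6, 0.2, -0.7]
gripper_width: -0.003
grip_force: 0.1
```

```bash
python3 -c "
from h import *
force(); occ()"
```

```text
ang 153.93908192682022 r 0.1031812744468056 Ft -0.04923112060110771 Fr 0.6474881395044343 Fz -0.710489240722648 [ 0.55210943 -0.07816973  0.1304016 ]
avg F along tool x,y: 0.22221069986616893 -0.28277758367545636 z -0.019086723629699848 yaw -124.09419689202306
0.04 bright 15 147.4 dark 0 
0.052 bright 3 149.6 dark 2 148.1
0.064 bright 0  dark 0 
0.076 bright 0  dark 0 
0.088 bright 3 160.9 dark 8 159.2
0.1 bright 24 159.8 dark 0 
0.112 bright 8 156.2 dark 5 156.2
0.124 bright 4 148.4 dark 0 
0.136 bright 15 147.1 dark 0 
0.148 bright 0  dark 0
```

The bar now rests at about 147° with no finger force. Back off gently and clear.

Call:
carry_out(slide=[[0.5, 0, 0], [1, 0, 0], [2, 0, 0], [4, 0, 0], [8, 0, 0], [14, 0, 0], [20, 0, 0], [20, 0, -15], [20, 0, -50], [20, 0, -90], [20, 0, -130], [20, 20, -160], [20, 50, -160], [20, 80, -160], [20, 80, -160], [20, 80, -160]], rot=[[0, 0, 0], [0, 0, 0], [0, 0, 0], [0, 0, 0], [0, 0, 0], [0, 0, 0], [0, 0, 0], [0, 0, 0], [0, 0, 0], [0, 0, 0], [0, 0, 0], [0, 0, 0], [0, 0, 0], [0, 0, 0], [0, 0, 0], [0, 0, 0]], fingers=[-1, -1, -1, -1, -1, -1, -1, -1, -1, -1, -1, -1, -1, -1, -1, -1])

```text
clock: 49.13
tool_pos: [0.4735, -0.0498, 0.2911]
tool_rot: [0.001, -0.469, 0.883, -0.0]
contact_force: [0.0, 1.3, -0.2]
gripper_width: -0.001
grip_force: 0.0
```

```bash
python3 -c "
from h import *
force(); occ(); f=grab('side'); P=cloud(f); rr=np.hypot(P[...,0]-C[0],P[...,1]-C[1])
q=P[(P[...,2]>.14)&(P[...,2]<.17)&(rr<.025)]; print(len(q),np.percentile(q[:,2],[50,90]),q.mean(0))"
```

```text
ang 156.7110964359637 r 0.1864670041905685 Ft 1.2084936593968516 Fr 0.48613456330718047 Fz -0.23120736781040535 [ 0.47352577 -0.04977698  0.29110275]
avg F along tool x,y: 0.22063900152583704 -0.07445157044462443 z 0.12944392873790245 yaw -124.12941218102377
0.04 bright 16 148.1 dark 0 
0.052 bright 20 147.2 dark 0 
0.064 bright 18 147.7 dark 0 
0.076 bright 20 147.5 dark 0 
0.088 bright 18 147.6 dark 0 
0.1 bright 18 147.0 dark 0 
0.112 bright 19 147.8 dark 0 
0.124 bright 22 148.1 dark 0 
0.136 bright 21 148.1 dark 0 
0.148 bright 0  dark 0 
119 [0.15266781 0.15584616] [ 0.64271869 -0.12332116  0.15153715]
```

The bar stays at 148°, past where the jaws meet the shank, and the drum is still fully home. Hand in.

```bash
python3 -c "
from h import *
print(manip.sign_off())"
```

```text
the job is handed in; nothing more can be done
None
```

I handed the job in: the straight drum is fully home in the collet and released. I pushed the bar clockwise until it resisted with 8 to 16 N. It then sprang back about 25° as I let go, resting roughly 60° (1.1 rad) from its start, and I did not test how firmly the jaws hold the shank there.

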